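# Dry-fit a lever on its pivot pin and rock it between the stops

## Robot

A 6-joint arm with a two-finger parallel gripper is mounted at the origin on a cart in front of the work surface, level with it; the furniture and walls round the work are solid. World frame = base frame: x ahead of the robot, y to its left, z up, the work surface at z = 0. Lengths are in m, angles in rad, forces in N, time in s.
With the tool pointing down it reaches from about 0.25 to 0.775 m from the base axis. Payload 4 kg.
Tool frame: the origin (TCP) lies midway between the tips of the shut fingers; the grasp point (between the pads) lies 19 mm behind it (robot.tcp_to_grasp is the distance from the TCP to the grasp point, in m); z points along the fingers, y is the line along which they close (so a half turn about z gives the same grasp; the last joint's range is limited). The gripper opens to 94 mm and grips with 3 to 60 N. Pads are 16 mm wide; open, the fingers measure 119 mm over their backs; the gripper's body (75 mm by 177 mm) begins 78 mm behind the grasp point.
Start: joints at [1.177, 0.087, 1.371, -0, 1.684, -0.103], TCP at [0.158, 0.527, 0.206] pointing down, gripper open.
Joint ranges: [-3.1, 3.1], [-0.76, 2.03], [0.27, 2.55], [-1.08, 4.22], [0.17, 2.65], [-2.57, 2.57]. Speed limits (rad/s): [2.79, 2.79, 3.14, 3.14, 3.14, 3.14].

## Interface

Orientations are given as [roll, pitch, yaw] about the fixed x, y, z axes, in that order (R = Rz(yaw) Ry(pitch) Rx(roll)).
In Python, from bench import robot, viewer gives the robot as it stands. The module is installed in compiled form; this text tells all that it offers.
- The arm moves only by the shell command python3 -m handwheel 'ROWS' [OPENING]. ROWS is JSON, a list of rows, each a list of 6 numbers: the shift along the tool's x, y, z in units of 0.2 m (1.0 is 0.2 m), then the turn, a rotation vector about the tool's x, y, z in units of 30 degrees (1.0 is 30 degrees). In form: [[x, y, z, wx, wy, wz], ...]. A call has 1 to 10 rows; each row is the pose to reach, as a shift and turn from the pose commanded when the call began, along the tool's axes at that moment; what a row does not reach only later rows make up. A row lasts 1/12 s, in which the tool goes at most 41.7 mm and 7.16 degrees, less where a joint would pass 70% of its speed; a pose out of reach is approached as far as the arm can. A call with a number of a shift or a turn outside -1 to 1 is refused whole. A call with a gripper value outside its range is refused whole. OPENING is the gripper's target within -1 to 1 (shut at 1, half-way at 0, fully open at -1), set as the call begins (- or left out, the last holds). The fingers move at their own pace and stop on an object; the grip force is fixed at half the most. Time passes only in rows, so rows that repeat a pose let the fingers close. It gives the time, the measured TCP pose, the force, the opening and the grip force at its end, in the units of the state.
- robot.get_obs(): the state, without advancing time (a new reading comes with each control period).
- viewer.snapshot(name): name is "scene" or "top"; returns the picture (480x640x3 uint8, red, green, blue); there is no depth.
- viewer.calibration(name): a dict with "fx", "fy", "cx", "cy" (pixels), "R" (3x3) and "t" (3): a world point X has camera coordinates R X + t. Camera axes: x right, y down, z forward; pixel columns grow to the right and rows downward; lengths in m; the calibration is good to about 2 mm. A picture is of the moment at which its call begins. calibration takes no time and is no camera call.
- robot.close_job(): hands the job in; it is judged then, once.
The state is a dict: "time": time; "joint_positions": joint angles; "qvel": joint speeds; "joint_torque": joint torques, N m; "tool_pos": TCP position; "ee_rot": TCP orientation; "wrist_force": force on the tool from outside, world axes, zero at the start; "wrist_torque": the same for the moment, N m; "width": finger opening in m; "finger_force": force on a finger pad.
Only numpy, scipy, OpenCV 4.12 (cv2) and the standard library are available. Lean on these libraries where they do the work, as an engineer would, in place of code of your own. Each camera call takes 0.05 s, during which the arm holds its last target. There are 200 camera calls.

## Task

Dry-fit the green lever on the pivot block: stack the tall brass spacer, then the lever's eye, then the thin black spacer over the block's bore, with the lever's small tip pointing midway between the red and blue stop posts, and pass the red-headed pin down through all the holes until its head sits fully home. Then feel for play by rocking the lever's tip over to the red stop, then over to the blue stop, and leave its tip midway between them, everything still fully seated and released. Do not disturb the tape roll, the scriber stand or the grease tin.

Things in the scene. Friction and masses are not known exactly. Their poses are not given: they have to be found in the camera images.
- pivot_block: Fixed block, origin centre of underside: 84x76x8 mm base flange; square steel boss 46 mm wide, top at 36 mm. Bore: 15 mm across, 28 deep. The lever's tip points along local +y when midway. Fixed stop posts 10 mm thick at local (-31.5, 25.5) mm, red cap, and (31.5, 25.5), blue cap, tops at 68 mm, stop it 0.55 rad either side. Fingers beside the bore clear the posts along local x or y, not diagonally.
- bore_mouth (a point): Centre of the bore's mouth on top of the pivot block, 36 mm above the table; axes as the block's.
- tall_spacer: Loose brass tube, 44 mm outside, 15.6 mm hole, 20 mm tall, lying flat on the table with the hole upright. Origin at the centre of its underside, z along the hole. It goes lowest, directly on the block. It may start in any of three places, exchanged with the thin spacer and the tape roll.
- thin_spacer: Loose black plastic tube, 44 mm outside, 15.6 mm hole, 14 mm tall, lying flat. Origin at the centre of its underside, z along the hole. It goes on top of the lever's eye.
- lever_arm: Loose green rocker lever, 18 mm thick, lying flat: round eye 40 mm across with an upright 15.6 mm hole; along its local +y a bar 16 mm wide ends in a small round tip 20 mm across; along -y a short bar ends in a round counterweight 36 mm across, centred 58 mm from the hole. Balances on its eye. Origin at the hole's centre on the underside, z up. 186 mm long, about 0.2 kg. Its eye goes between the spacers.
- lever_tip (a point): Centre of the lever's round tip, 100 mm from the hole along the lever's +y, at half its thickness; axes as the lever's.
- pin_holder: Fixed wooden block 52x52 mm, 40 mm tall, in which the pin stands. Origin at the centre of its underside. Its blind hole is 15 mm across and 32 mm deep.
- pivot_pin: Loose steel pin standing upright in the wooden block, about 0.08 kg: shank 12 mm across, tapering over the last 12 mm to a 6 mm nose, with a red ribbed head. Origin at the centre of the nose's end, z up along the shank. Head: a 26 mm collar from 78 to 82 mm above the nose, then a 22 mm round grip up to the top at 107 mm.
- pin_shoulder (a point): Centre of the underside of the pin's head, 78 mm above its nose. When the pin is home it rests on the thin spacer, 52 mm above the bore's mouth.
- pin_head (a point): Grip point on the pin's axis in the red head, 93 mm above the nose.
- tape_roll: Bystander: loose roll of black insulating tape, 62 mm across, 18 mm tall, origin at the centre of its underside. Do not disturb.
- scriber_stand: Bystander: loose small upright stand, 27 mm across, 64 mm tall, black foot and steel pin; origin at the centre of its underside. Do not disturb.
- grease_tin: Bystander: loose round white tin with orange lid, 67 mm across, 42 mm tall, origin at the centre of its underside. Do not disturb.

How it is judged:
By the outcome, as a careful person would: the job done as asked, in the order asked, and still so for the second after the job is handed in, with the robot touching nothing.
It also fails if it takes over 72 s, if anything falls off the work surface, if the arm or the gripper's body presses on something with over 40 N, if the wrist force passes 120 N, or if a joint passes its speed limit or range.

## Working session

There is one attempt and no reset: what is moved stays moved. The work goes in short steps, Python scripts to look and compute and a shell command to move; the robot and the scene stay as the last step left them, time stands still between calls to the robot, and variables do not carry over. Pictures are saved under pics/ and viewed, at most 10 in all, crops included, and the job is handed in when it is done.

```bash
mkdir -p pics; python3 - <<'E'
from bench import robot, viewer
import cv2
for n in ("scene","top"):
    im=viewer.snapshot(n); cv2.imwrite(f"pics/{n}0.png",im[:,:,::-1])
    c=viewer.calibration(n); print(n,{k:(v.round(3).tolist() if hasattr(v,'round') and hasattr(v,'tolist') else v) for k,v in c.items()})
o=robot.get_obs(); print(o['time'],o['tool_pos'],o['ee_rot'],o['width'])
E
```

```text
scene {'fx': 462.5770683627239, 'fy': 462.5770683627239, 'cx': 323.1272046262719, 'cy': 246.2199222107931, 'R': [[-0.494, -0.869, -0.004], [-0.691, 0.396, -0.604], [0.527, -0.296, -0.797]], 't': [0.157, 0.438, 0.614]}
top {'fx': 488.89263930442365, 'fy': 488.89263930442365, 'cx': 317.0854531236065, 'cy': 237.20409060272567, 'R': [[0.015, -1.0, 0.004], [-0.979, -0.015, -0.204], [0.204, -0.001, -0.979]], 't': [-0.108, 0.522, 1.045]}
0.1 [0.15754071 0.52645766 0.20441575] [-3.13963050e+00 -1.76077189e-04  2.85075585e+00] 0.09404035117897303
```

View pics/top0.png

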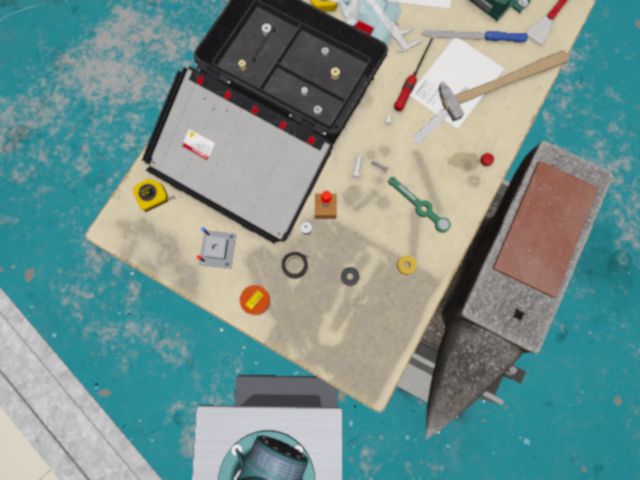

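View pics/scene0.png

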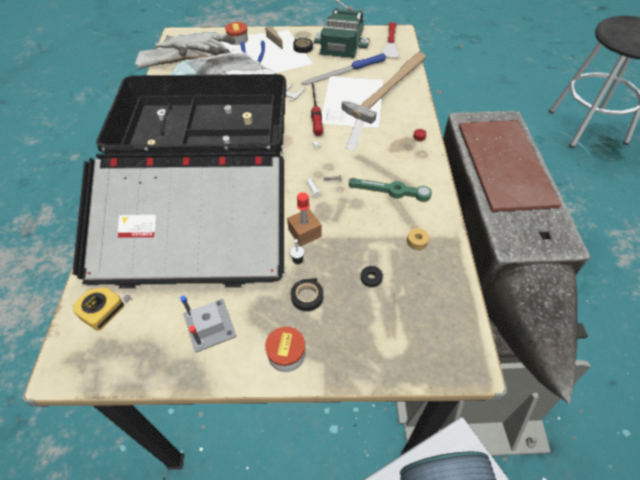

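```bash
python3 - <<'E'
import cv2, numpy as np
t=cv2.imread("pics/top0.png")[170:320,180:460]; s=cv2.imread("pics/scene0.png")[165:375,170:450]
cv2.imwrite("pics/c0.png",cv2.resize(t,(784,420),interpolation=cv2.INTER_CUBIC))
cv2.imwrite("pics/c1.png",cv2.resize(s,(784,588),interpolation=cv2.INTER_CUBIC))
for n,pts in (("top",[(350,270),(350,283),(342,276),(295,254),(295,276),(407,258),(407,266),(425,210),(400,188),(443,225),(326,197),(326,210),(205,230),(199,258),(216,240),(216,247),(225,262),(335,260)]),("scene",[(371,268),(372,276),(306,283),(418,232),(418,238),(398,188),(425,193),(357,184),(303,200),(306,225),(183,299),(193,329),(208,317),(400,250)])):
    h=cv2.cvtColor(cv2.imread(f"pics/{n}0.png"),cv2.COLOR_BGR2HSV)
    print(n,[(p,h[p[1],p[0]].tolist()) for p in pts])
E
```

```text
top [((350, 270), [120, 18, 83]), ((350, 283), [120, 15, 87]), ((342, 276), [120, 9, 81]), ((295, 254), [18, 41, 74]), ((295, 276), [0, 9, 56]), ((407, 258), [23, 172, 206]), ((407, 266), [20, 50, 172]), ((425, 210), [25, 45, 180]), ((400, 188), [79, 53, 148]), ((443, 225), [124, 9, 188]), ((326, 197), [2, 212, 244]), ((326, 210), [16, 160, 175]), ((205, 230), [111, 130, 145]), ((199, 258), [2, 187, 209]), ((216, 240), [116, 9, 188]), ((216, 247), [115, 8, 184]), ((225, 262), [115, 10, 151]), ((335, 260), [20, 42, 172])]
scene [((371, 268), [105, 27, 57]), ((372, 276), [22, 40, 172]), ((306, 283), [18, 64, 151]), ((418, 232), [20, 125, 216]), ((418, 238), [20, 113, 147]), ((398, 188), [73, 80, 80]), ((425, 193), [103, 9, 196]), ((357, 184), [75, 83, 95]), ((303, 200), [1, 178, 222]), ((306, 225), [14, 120, 170]), ((183, 299), [110, 172, 219]), ((193, 329), [1, 171, 234]), ((208, 317), [90, 4, 129]), ((400, 250), [22, 43, 192])]
```

View pics/c0.png

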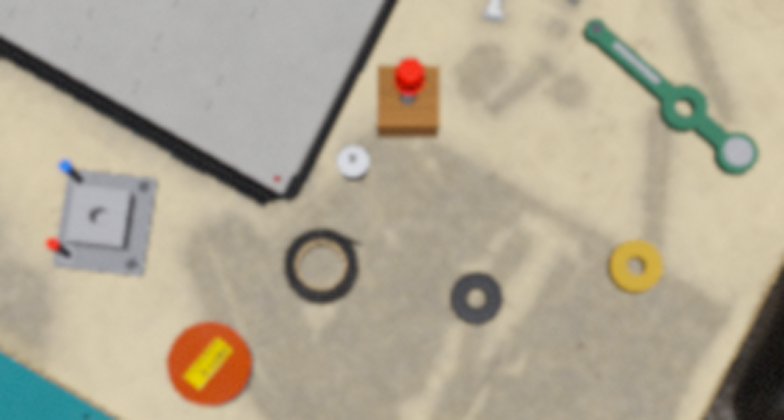

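View pics/c1.png

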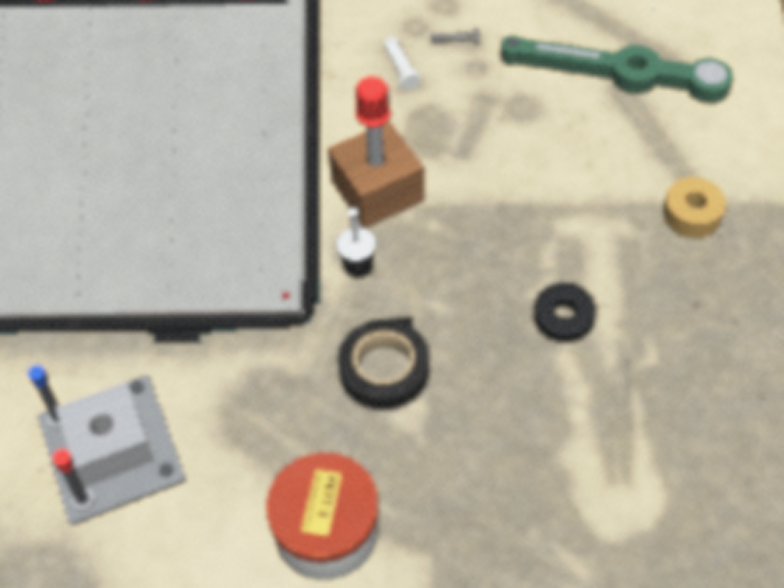

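```bash
cat > loc.py <<'E'
from bench import robot, viewer
import cv2, numpy as np
from scipy.optimize import minimize
K=4
def circ(r,cx=0,cy=0): a=np.linspace(0,2*np.pi,40,endpoint=False); return np.c_[cx+r*np.cos(a),cy+r*np.sin(a)]
def box(w,h,cx=0,cy=0): return np.array([[-w,-h],[w,-h],[w,h],[-w,h]])/2+[cx,cy]
M={ # prisms in mm: polygon, z0, z1
'tall':[(circ(22),0,20)],'thin':[(circ(22),0,14)],'tape':[(circ(31),0,18)],'tin':[(circ(33.5),0,42)],
'lever':[(circ(20),0,18),(box(16,100,0,50),0,18),(circ(10,0,100),0,18),(box(16,58,0,-29),0,18),(circ(18,0,-58),0,18)],
'pin':[(circ(13),78,82),(circ(11),82,107)],'holder':[(box(52,52),0,40)],
'block':[(box(84,76),0,8),(box(46,46),8,36)]+[(circ(5,s*31.5,25.5),8,68) for s in(-1,1)],
'red':[(circ(5),60,68)],'blue':[(circ(5),60,68)]}
def proj(c,P):
    q=np.asarray(P)@np.asarray(c['R']).T+np.asarray(c['t']); return np.c_[c['fx']*q[:,0]/q[:,2]+c['cx'],c['fy']*q[:,1]/q[:,2]+c['cy']]
def pts(poly,z,p,z0):
    a=p[2]; R=np.array([[np.cos(a),-np.sin(a)],[np.sin(a),np.cos(a)]]); xy=poly/1e3@R.T+p[:2]
    return np.c_[xy,np.full(len(xy),z/1e3+z0)]
def render(c,m,p,z0,shape):
    im=np.zeros(shape,np.uint8)
    for poly,a,b in m:
        uv=proj(c,np.r_[pts(poly,a,p,z0),pts(poly,b,p,z0)])
        h=cv2.convexHull(((uv+.5)*K*16-8).astype(np.float32)); cv2.fillConvexPoly(im,np.round(h).astype(np.int32),1,shift=4)
    return im
RULE={'tall':lambda h,s,v:(h>14)&(h<30)&(s>95)&(v>90),'thin':lambda h,s,v:(v<118),'tape':lambda h,s,v:v<110,
'lever':lambda h,s,v:(h>55)&(h<100)&(s>35),'pin':lambda h,s,v:((h<7)|(h>172))&(s>120)&(v>120),'red':lambda h,s,v:((h<10)|(h>170))&(s>100),
'blue':lambda h,s,v:(h>100)&(h<125)&(s>80),'block':lambda h,s,v:(s<26)|(v<95)|((h>90)&(h<130))|((h<8)&(s>90)),
'holder':lambda h,s,v:(h<19)&(s>95),'tin':lambda h,s,v:((h<12)|(h>175))&(s>120)}
def fit(name,img,guess,z0=0,yaw=False,cams=('scene','top'),rad=None,dz=False):
    g=np.array(guess,float); data=[]
    for n in cams:
        c=viewer.calibration(n); im=cv2.resize(img[n],None,fx=K,fy=K,interpolation=cv2.INTER_CUBIC)
        hsv=cv2.cvtColor(im,cv2.COLOR_RGB2HSV); mk=RULE[name](*[hsv[...,i].astype(int) for i in range(3)]).astype(np.uint8)
        near=cv2.dilate(render(c,M[name],g,z0,mk.shape),np.ones((8*K+1,)*2)); mk&=near
        cs=cv2.findContours(mk,cv2.RETR_EXTERNAL,cv2.CHAIN_APPROX_NONE)[0]; cs=[max(cs,key=cv2.contourArea)]
        mk=np.zeros_like(mk); cv2.drawContours(mk,cs,-1,1,-1); data.append((c,mk))
    def cost(q):
        p=g.copy(); p[:2]+=q[:2]/1e3
        if yaw: p[2]+=q[2]/50
        return sum(1-(r&m).sum()/(r|m).sum() for c,m in data for r in [render(c,M[name],p,z0,m.shape)])/len(data)
    k=3 if yaw else 2; best=None
    for s in (8,3):
        x0=np.zeros(k) if best is None else best.x
        best=minimize(cost,x0,method='Nelder-Mead',options=dict(initial_simplex=np.r_[[x0],x0+np.eye(k)*s],xatol=.05,fatol=1e-4))
    p=g.copy(); p[:2]+=best.x[:2]/1e3
    if yaw: p[2]+=best.x[2]/50
    return p.round(4),round(best.fun,3)
def ray(n,u,v,z):
    c=viewer.calibration(n); R=np.asarray(c['R']); d=R.T@[(u-c['cx'])/c['fx'],(v-c['cy'])/c['fy'],1]; o=-R.T@np.asarray(c['t'])
    return (o+d*(z-o[2])/d[2])[:2]
def snap(tag):
    I={n:viewer.snapshot(n) for n in('scene','top')}
    for n in I: cv2.imwrite(f'pics/{n}_{tag}.png',I[n][:,:,::-1])
    return I
E
python3 - <<'E'
from loc import *
I={n:cv2.imread(f"pics/{n}0.png")[:,:,::-1] for n in('scene','top')}
G={'tall':(*ray('top',407,266,.02),0),'thin':(*ray('top',350,276,.014),0),'tape':(*ray('top',294,265,.018),0),'tin':(*ray('top',255,299,.042),0),
'lever':(*ray('top',425,208,.018),-.68),'pin':(*ray('top',326,197,.1),0),'holder':(*ray('top',325.5,203,.04),0),'block':(*ray('top',215,247,.036),0),'red':(*ray('top',199,257,.066),0),'blue':(*ray('top',204,230,.066),0)}
for k,g in G.items():
    z=.008 if k=='pin' else 0
    for cams in (('scene','top'),('scene',),('top',)): print(k,cams,*fit(k,I,g,z0=z,yaw=k in('lever','holder','block'),cams=cams))
E
```

```text
tall ('scene', 'top') [ 0.4711 -0.3074  0.    ] 0.131
tall ('scene',) [ 0.4726 -0.3109  0.    ] 0.175
tall ('top',) [ 0.4714 -0.3074  0.    ] 0.083
thin ('scene', 'top') [ 0.4437 -0.1768  0.    ] 0.145
thin ('scene',) [ 0.4432 -0.1775  0.    ] 0.136
thin ('top',) [ 0.4428 -0.1746  0.    ] 0.152
tape ('scene', 'top') [ 0.4679 -0.049   0.    ] 0.078
tape ('scene',) [ 0.4677 -0.0494  0.    ] 0.069
tape ('top',) [ 0.4685 -0.0487  0.    ] 0.084
tin ('scene', 'top') [0.3838 0.0371 0.    ] 0.173
tin ('scene',) [0.3958 0.033  0.    ] 0.23
tin ('top',) [0.3833 0.0372 0.    ] 0.104
lever ('scene', 'top') [ 0.6076 -0.3523 -0.7576] 0.341
lever ('scene',) [ 0.6099 -0.3561 -0.7382] 0.364
lever ('top',) [ 0.6081 -0.3509 -0.7605] 0.314
pin ('scene', 'top') [ 0.6045 -0.1176  0.    ] 0.197
pin ('scene',) [ 0.6063 -0.1179  0.    ] 0.199
pin ('top',) [ 0.6048 -0.117   0.    ] 0.194
holder ('scene', 'top') [ 0.6079 -0.1174  0.0208] 0.182
holder ('scene',) [ 0.6086 -0.1201  0.0193] 0.267
holder ('top',) [ 0.6076 -0.1167  0.0176] 0.089
block ('scene', 'top') [ 0.503   0.133  -0.1012] 0.069
block ('scene',) [ 0.5034  0.1326 -0.0958] 0.068
block ('top',) [ 0.5033  0.1344 -0.0931] 0.061
red ('scene', 'top') [0.4731 0.1618 0.    ] 0.156
red ('scene',) [0.4723 0.1615 0.    ] 0.161
red ('top',) [0.4735 0.1618 0.    ] 0.089
blue ('scene', 'top') [0.5347 0.1551 0.    ] 0.283
blue ('scene',) [0.5344 0.155  0.    ] 0.247
blue ('top',) [0.5361 0.1546 0.    ] 0.311
```

```bash
cat > plan.py <<'E'
from bench import robot
import numpy as np
from scipy.spatial.transform import Rotation as Ro
def down(yaw): return Ro.from_euler('xyz',[np.pi,0,yaw])
def plan(wps,start=None):
    o=robot.get_obs()
    p=np.array(o['tool_pos']); R=Ro.from_euler('xyz',o['ee_rot'])
    if start: p,R=np.array(start[:3]),down(start[3])
    print('t',round(o['time'],2),'at',p.round(4),R.as_euler('xyz').round(3),'w',round(o['width'],4))
    for w in wps:
        q=np.array(w[:3]); S=down(w[3]); rv=(R.inv()*S).as_rotvec(); d=R.inv().apply(q-p)
        n=int(np.ceil(max(np.abs(d).max()/.2,np.abs(rv).max()/np.radians(30),1e-6)-1e-6))
        for i in range(n):
            T=R*Ro.from_rotvec(rv/n) if i<n-1 else S; e=p+(q-p)/(n-i)
            s=R.inv().apply(e-p)/.2; t=(R.inv()*T).as_rotvec()/np.radians(30)
            print(np.r_[s,t].round(3).tolist(),'rows>=',int(np.ceil(max(np.linalg.norm(s)*.2/.0417,np.linalg.norm(t)*30/7.16))))
            p,R=e,T
E
python3 - <<'E'
from loc import *
import plan
RULE['lever']=lambda h,s,v:cv2.morphologyEx((((h>45)&(h<105)&(s>30))|(((s<15)|(v<110)))).astype(np.uint8),cv2.MORPH_CLOSE,np.ones((9,9)))
I={n:cv2.imread(f"pics/{n}0.png")[:,:,::-1] for n in('scene','top')}
for cams in (('scene','top'),('scene',),('top',)): print(*fit('lever',I,(.608,-.351,-.75),yaw=True,cams=cams))
RULE['tall']=lambda h,s,v:(h>14)&(h<30)&(s>75)&(v>50)
print(*fit('tall',I,(.4714,-.3074,0),cams=('scene',)))
plan.plan([(.4714,-.3074,.08,1.471),(.4714,-.3074,.004,1.471)])
E
```

```text
[ 0.6084 -0.3522 -0.7417] 0.212
[ 0.6091 -0.3548 -0.7378] 0.226
[ 0.6071 -0.3515 -0.7404] 0.195
[ 0.4718 -0.3099  0.    ] 0.092
t 0.1 at [0.1575 0.5265 0.2044] [-3.14  -0.     2.851] w 0.094
[-0.675, -0.886, 0.157, -0.001, 0.001, 0.659] rows>= 6
[-0.935, -0.605, 0.157, -0.001, 0.001, 0.659] rows>= 6
[-1.084, -0.254, 0.156, -0.001, 0.001, 0.659] rows>= 6
[-1.106, 0.128, 0.156, -0.001, 0.001, 0.659] rows>= 6
[0.0, -0.0, 0.38, 0.0, 0.0, 0.0] rows>= 2
```

```bash
sed -i 's/d=R.inv().apply(q-p)$/d=np.linalg.norm(q-p)/' plan.py; python3 - <<'E'
import plan
plan.plan([(.4714,-.3074,.2,1.471),(.4714,-.3074,.004,1.471)])
E
```

```text
t 0.1 at [0.1575 0.5265 0.2044] [-3.14  -0.     2.851] w 0.094
[-0.54, -0.709, 0.006, -0.001, 0.0, 0.527] rows>= 5
[-0.712, -0.535, 0.005, -0.001, 0.0, 0.527] rows>= 5
[-0.831, -0.321, 0.005, -0.001, 0.0, 0.527] rows>= 5
[-0.887, -0.082, 0.005, -0.001, 0.0, 0.527] rows>= 5
[-0.876, 0.163, 0.005, -0.001, 0.0, 0.527] rows>= 5
[0.0, -0.0, 0.98, 0.0, 0.0, 0.0] rows>= 5
```

```bash
H="python3 -m handwheel"
$H '[[-0.54,-0.709,0,0,0,0.527],[-0.54,-0.709,0,0,0,0.527],[-0.54,-0.709,0,0,0,0.527],[-0.54,-0.709,0,0,0,0.527],[-0.54,-0.709,0,0,0,0.527]]' -1
$H '[[-0.712,-0.535,0,0,0,0.527],[-0.712,-0.535,0,0,0,0.527],[-0.712,-0.535,0,0,0,0.527],[-0.712,-0.535,0,0,0,0.527],[-0.712,-0.535,0,0,0,0.527]]'
$H '[[-0.831,-0.321,0,0,0,0.527],[-0.831,-0.321,0,0,0,0.527],[-0.831,-0.321,0,0,0,0.527],[-0.831,-0.321,0,0,0,0.527],[-0.831,-0.321,0,0,0,0.527]]'
$H '[[-0.887,-0.082,0,0,0,0.527],[-0.887,-0.082,0,0,0,0.527],[-0.887,-0.082,0,0,0,0.527],[-0.887,-0.082,0,0,0,0.527],[-0.887,-0.082,0,0,0,0.527]]'
$H '[[-0.876,0.163,0,0,0,0.527],[-0.876,0.163,0,0,0,0.527],[-0.876,0.163,0,0,0,0.527],[-0.876,0.163,0,0,0,0.527],[-0.876,0.163,0.5,0,0,0.527],[-0.876,0.163,0.5,0,0,0.527],[-0.876,0.163,0.5,0,0,0.527],[-0.876,0.163,0.5,0,0,0.527]]'
python3 -c "
import plan
plan.plan([(.4714,-.3074,.004,1.471),(.4714,-.3074,.004,1.471+1.571)])"
```

```text
time: 0.52
tool_pos: [0.2214, 0.3561, 0.2052]
ee_rot: [-3.14, 0.002, 2.571]
wrist_force: [0.5, 0.0, -0.0]
width: 0.0938
finger_force: 0.0
time: 0.93
tool_pos: [0.2844, 0.1895, 0.2053]
ee_rot: [-3.141, 0.002, 2.293]
wrist_force: [-0.1, 0.1, -0.1]
width: 0.094
finger_force: 0.0
time: 1.35
tool_pos: [0.347, 0.0221, 0.2051]
ee_rot: [-3.141, 0.002, 2.016]
wrist_force: [0.6, 0.4, 0.4]
width: 0.0941
finger_force: 0.0
time: 1.77
tool_pos: [0.4097, -0.1446, 0.2044]
ee_rot: [-3.14, 0.001, 1.742]
wrist_force: [0.2, -0.2, -0.3]
width: 0.0939
finger_force: 0.0
time: 2.43
tool_pos: [0.4686, -0.3041, 0.0984]
ee_rot: [-3.131, -0.008, 1.471]
wrist_force: [-0.1, 0.5, -0.7]
width: 0.094
finger_force: 0.0
t 2.43 at [ 0.4686 -0.3041  0.0984] [-3.131 -0.008  1.471] w 0.094
[-0.018, 0.021, 0.471, -0.021, -0.015, -0.0] rows>= 3
[0.0, -0.0, 0.0, 0.0, 0.0, -0.75] rows>= 4
[-0.0, -0.0, 0.0, 0.0, 0.0, -0.75] rows>= 4
[-0.0, -0.0, 0.0, -0.0, 0.0, -0.75] rows>= 4
[-0.0, -0.0, 0.0, 0.0, 0.0, -0.75] rows>= 4
```

```bash
H="python3 -m handwheel"
$H '[[-0.018,0.021,0.2,-0.02,-0.015,0],[-0.018,0.021,0.47,-0.02,-0.015,0],[-0.018,0.021,0.47,-0.02,-0.015,0],[-0.018,0.021,0.47,-0.02,-0.015,0],[-0.018,0.021,0.47,-0.02,-0.015,0]]' -0.3
$H '[[0,0,0,0,0,0],[0,0,0,0,0,0],[0,0,0,0,0,0],[0,0,0,0,0,0],[0,0,0,0,0,0]]' 1
$H '[[0,0,0,0,0,0],[0,0,0,0,0,0],[0,0,0,0,0,0]]' -0.3
```

```text
time: 2.85
tool_pos: [0.4761, -0.3108, 0.0129]
ee_rot: [3.13, 0.008, 1.472]
wrist_force: [0.2, -1.1, 1.0]
width: 0.0643
finger_force: 0.0
time: 3.27
tool_pos: [0.4766, -0.312, 0.0142]
ee_rot: [3.127, 0.01, 1.471]
wrist_force: [-1.2, 0.9, 6.3]
width: 0.0425
finger_force: 31.2
time: 3.52
tool_pos: [0.4754, -0.3109, 0.0116]
ee_rot: [3.131, 0.008, 1.471]
wrist_force: [0.7, -0.1, -0.4]
width: 0.0587
finger_force: 0.0
```

```bash
python3 -c "
import plan
plan.plan([(.4757,-.3085,.004,1.471+.785),(.4757,-.3085,.004,1.471+1.571)])"
```

```text
t 3.52 at [ 0.4754 -0.3109  0.0116] [3.131 0.008 1.471] w 0.0587
[0.006, 0.0, 0.019, 0.007, 0.011, -0.75] rows>= 4
[0.005, 0.002, 0.019, 0.007, 0.011, -0.75] rows>= 4
[0.0, 0.0, 0.0, 0.0, 0.0, -0.751] rows>= 4
[0.0, 0.0, 0.0, 0.0, 0.0, -0.751] rows>= 4
```

```bash
H="python3 -m handwheel"
$H '[[0.006,0,0.019,0.007,0.011,-0.75],[0.006,0,0.019,0.007,0.011,-0.75],[0.006,0,0.019,0.007,0.011,-0.75],[0.006,0,0.019,0.007,0.011,-0.75]]'
$H '[[0.005,0.002,0.019,0.007,0.011,-0.75],[0.005,0.002,0.019,0.007,0.011,-0.75],[0.005,0.002,0.019,0.007,0.011,-0.75],[0.005,0.002,0.019,0.007,0.011,-0.75]]'
$H '[[0,0,0,0,0,-0.75],[0,0,0,0,0,-0.75],[0,0,0,0,0,-0.75],[0,0,0,0,0,-0.75]]'
$H '[[0,0,0,0,0,-0.75],[0,0,0,0,0,-0.75],[0,0,0,0,0,-0.75],[0,0,0,0,0,-0.75],[0,0,0,0,0,-0.75],[0,0,0,0,0,-0.75]]'
$H '[[0,0,0,0,0,0],[0,0,0,0,0,0],[0,0,0,0,0,0],[0,0,0,0,0,0],[0,0,0,0,0,0]]' 1
python3 -c "
import plan
plan.plan([(.476,-.308,.075,3.042),(.503,.133,.075,1.471),(.503,.133,.042,1.471)])"
```

```text
time: 3.85
tool_pos: [0.4752, -0.3095, 0.0071]
ee_rot: [3.138, 0.004, 1.867]
wrist_force: [0.3, -0.8, -0.0]
width: 0.061
finger_force: 0.0
time: 4.18
tool_pos: [0.4754, -0.3085, 0.0035]
ee_rot: [-3.141, -0.001, 2.257]
wrist_force: [0.0, -0.9, 0.2]
width: 0.0608
finger_force: 0.0
time: 4.52
tool_pos: [0.4756, -0.3086, 0.0037]
ee_rot: [-3.141, -0.0, 2.648]
wrist_force: [-0.7, 0.3, -0.5]
width: 0.0608
finger_force: 0.0
time: 5.02
tool_pos: [0.4755, -0.3086, 0.0038]
ee_rot: [-3.142, -0.0, 3.037]
wrist_force: [0.5, -0.0, -0.2]
width: 0.0613
finger_force: 0.0
time: 5.43
tool_pos: [0.4756, -0.3086, 0.0038]
ee_rot: [3.142, -0.0, 3.041]
wrist_force: [-0.6, 0.4, -0.4]
width: 0.0434
finger_force: 30.0
t 5.43 at [ 0.4756 -0.3086  0.0038] [ 3.142 -0.     3.041] w 0.0434
[-0.002, 0.003, -0.356, 0.0, -0.001, -0.001] rows>= 2
[0.021, 0.552, 0.0, -0.0, -0.0, 0.75] rows>= 4
[0.231, 0.502, 0.0, -0.0, -0.0, 0.75] rows>= 4
[0.405, 0.375, 0.0, -0.0, -0.0, 0.75] rows>= 4
[0.518, 0.192, 0.0, 0.0, -0.0, 0.75] rows>= 4
[0.0, -0.0, 0.165, 0.0, 0.0, 0.0] rows>= 1
```

```bash
H="python3 -m handwheel"
$H '[[0,0,-0.15,0,0,0],[0,0,-0.35,0,0,0],[0,0,-0.53,0,0,0],[0,0,-0.53,0,0,0]]'
$H '[[0.005,0.14,0,0,0,0.2],[0.012,0.3,0,0,0,0.4],[0.018,0.45,0,0,0,0.6],[0.021,0.552,0,0,0,0.75],[0.021,0.552,0,0,0,0.75]]'
$H '[[0.06,0.13,0,0,0,0.2],[0.12,0.26,0,0,0,0.4],[0.18,0.39,0,0,0,0.6],[0.231,0.502,0,0,0,0.75],[0.231,0.502,0,0,0,0.75]]'
$H '[[0.1,0.094,0,0,0,0.2],[0.2,0.19,0,0,0,0.4],[0.3,0.28,0,0,0,0.6],[0.405,0.375,0,0,0,0.75],[0.405,0.375,0,0,0,0.75]]'
$H '[[0.13,0.05,0,0,0,0.2],[0.26,0.1,0,0,0,0.4],[0.39,0.15,0,0,0,0.6],[0.518,0.192,0,0,0,0.75],[0.518,0.192,0,0,0,0.75],[0.518,0.192,0,0,0,0.75],[0.518,0.192,0,0,0,0.75]]'
python3 -c "
import plan
plan.plan([(.503,.133,.0415,1.471)])"
```

```text
time: 5.77
tool_pos: [0.4795, -0.3118, 0.119]
ee_rot: [-3.133, 0.013, 3.042]
wrist_force: [0.5, -0.6, 0.9]
width: 0.0429
finger_force: 30.0
time: 6.18
tool_pos: [0.4822, -0.1946, 0.1092]
ee_rot: [3.14, -0.002, 2.651]
wrist_force: [0.5, -1.0, -1.1]
width: 0.0434
finger_force: 30.0
time: 6.6
tool_pos: [0.4891, -0.085, 0.1093]
ee_rot: [3.141, -0.002, 2.259]
wrist_force: [0.5, 0.2, -1.1]
width: 0.0436
finger_force: 30.0
time: 7.02
tool_pos: [0.4961, 0.025, 0.1094]
ee_rot: [3.142, -0.002, 1.867]
wrist_force: [-0.4, -0.6, -0.3]
width: 0.0432
finger_force: 30.0
time: 7.6
tool_pos: [0.503, 0.1309, 0.1094]
ee_rot: [-3.141, 0.002, 1.472]
wrist_force: [0.3, -0.0, -0.7]
width: 0.0431
finger_force: 30.0
t 7.6 at [0.503  0.1309 0.1094] [-3.141e+00  2.000e-03  1.472e+00] w 0.0431
[0.011, -0.001, 0.34, -0.001, 0.003, 0.002] rows>= 2
```

```bash
H="python3 -m handwheel"
$H '[[0.005,0,0.1,0,0,0],[0.005,0,0.22,0,0,0],[0.005,0,0.31,0,0,0],[0.005,0,0.335,0,0,0],[0.005,0,0.335,0,0,0],[0.005,0,0.335,0,0,0]]'
$H '[[0,0,0.004,0,0,0],[0,0,0.008,0,0,0],[0,0,0.008,0,0,0],[0,0,0.008,0,0,0]]'
```

```text
time: 8.1
tool_pos: [0.5035, 0.1323, 0.0433]
ee_rot: [3.141, 0.0, 1.47]
wrist_force: [0.5, 1.7, -0.6]
width: 0.0435
finger_force: 30.0
time: 8.43
tool_pos: [0.5032, 0.1334, 0.0417]
ee_rot: [3.141, -0.0, 1.471]
wrist_force: [-0.1, -0.6, -1.8]
width: 0.043
finger_force: 30.0
```

```bash
H="python3 -m handwheel"
$H '[[0,0,0.004,0,0,0],[0,0,0.008,0,0,0],[0,0,0.008,0,0,0],[0,0,0.008,0,0,0]]'
$H '[[0,0,0,0,0,0],[0,0,0,0,0,0],[0,0,0,0,0,0],[0,0,0,0,0,0]]' -0.5
$H '[[0,0,-0.2,0,0,0],[0,0,-0.5,0,0,0],[0,0,-0.9,0,0,0],[0,0,-0.9,0,0,0],[-0.6,0,-0.9,0,0,0],[-1,0,-0.9,0,0,0],[-1,0,-0.9,0,0,0],[-1,0,-0.9,0,0,0],[-1,0,-0.9,0,0,0],[-1,0,-0.9,0,0,0]]'
python3 - <<'E'
from loc import *
import plan
RULE['tall']=lambda h,s,v:(h>12)&(h<32)&(s>60)&(v>50)
I=snap('a')
for cams in (('scene','top'),('scene',),('top',)):
    print(*fit('tall',I,(.503,.133,0),z0=.036,cams=cams)); print(*fit('thin',I,(.444,-.1765,0),cams=cams))
a=cv2.resize(I['top'][200:290,170:260],(400,400),interpolation=cv2.INTER_CUBIC); b=cv2.resize(I['scene'][270:360,160:250],(400,400),interpolation=cv2.INTER_CUBIC)
cv2.imwrite('pics/c2.png',np.hstack([a,b])[:,:,::-1])
plan.plan([(.6082,-.352,.15,.827)])
E
```

```text
time: 8.77
tool_pos: [0.503, 0.1335, 0.0398]
ee_rot: [3.142, 0.0, 1.471]
wrist_force: [1.2, -0.6, 0.2]
width: 0.0428
finger_force: 30.0
time: 9.1
tool_pos: [0.5028, 0.1334, 0.0396]
ee_rot: [-3.141, 0.0, 1.471]
wrist_force: [-0.0, -0.2, 0.0]
width: 0.0662
finger_force: 0.0
time: 9.93
tool_pos: [0.4825, -0.0712, 0.2201]
ee_rot: [3.141, 0.003, 1.464]
wrist_force: [1.2, 0.4, -0.0]
width: 0.0703
finger_force: 0.0
[0.5049 0.1327 0.    ] 0.253
[ 0.4418 -0.1781  0.    ] 0.406
[0.5056 0.1321 0.    ] 0.093
[ 0.4441 -0.1915  0.    ] 0.367
[0.5051 0.1343 0.    ] 0.408
[ 0.444  -0.1758  0.    ] 0.176
t 10.03 at [ 0.4829 -0.0666  0.2197] [-3.141 -0.     1.468] w 0.0704
[-0.678, 0.385, 0.174, -0.0, -0.0, 0.612] rows>= 4
[-0.522, 0.579, 0.174, -0.0, -0.0, 0.612] rows>= 4
```

View pics/c2.png

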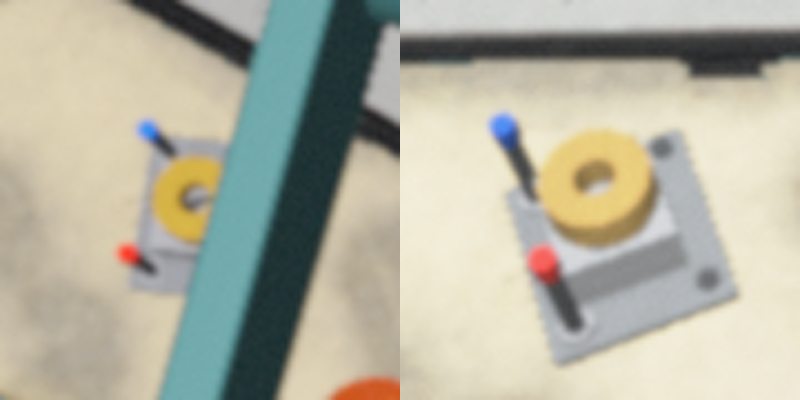

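```bash
H="python3 -m handwheel"
$H '[[-0.678,0.385,0.174,0,0,0.612],[-0.678,0.385,0.174,0,0,0.612],[-0.678,0.385,0.174,0,0,0.612],[-0.678,0.385,0.174,0,0,0.612],[-0.678,0.385,0.174,0,0,0.612]]' -0.5
$H '[[-0.522,0.579,0.174,0,0,0.612],[-0.522,0.579,0.174,0,0,0.612],[-0.522,0.579,0.174,0,0,0.612],[-0.522,0.579,0.174,0,0,0.612],[-0.522,0.579,0.174,0,0,0.612],[-0.522,0.579,0.174,0,0,0.612],[-0.522,0.579,0.174,0,0,0.612],[-0.522,0.579,0.174,0,0,0.612]]'
python3 - <<'E'
from loc import *
import plan
RULE['tall']=lambda h,s,v:(h>12)&(h<32)&(s>60)&(v>50)
I=snap('b')
def bore(n):pass
for cams in (('scene','top'),('scene',),('top',)):
    print(*fit('tall',I,(.503,.133,0),z0=.036,cams=cams))
plan.plan([(.6082,-.352,.005,.827)])
E
```

```text
time: 10.45
tool_pos: [0.5469, -0.2112, 0.1806]
ee_rot: [-3.137, 0.002, 1.148]
wrist_force: [-0.6, -0.2, -1.2]
width: 0.0703
finger_force: 0.0
time: 11.12
tool_pos: [0.61, -0.3485, 0.1515]
ee_rot: [3.14, -0.0, 0.833]
wrist_force: [-0.9, -0.1, 0.6]
width: 0.0704
finger_force: 0.0
[0.5048 0.1324 0.    ] 0.094
[0.5056 0.1321 0.    ] 0.091
[0.5048 0.1332 0.    ] 0.092
t 11.22 at [ 0.6098 -0.349   0.1521] [ 3.139 -0.     0.832] w 0.0704
[-0.017, 0.003, 0.735, 0.004, -0.001, 0.01] rows>= 4
```

```bash
H="python3 -m handwheel"
$H '[[-0.017,0.003,0.15,0,0,0.01],[-0.017,0.003,0.35,0,0,0.01],[-0.017,0.003,0.55,0,0,0.01],[-0.017,0.003,0.68,0,0,0.01],[-0.017,0.003,0.68,0,0,0.01],[-0.017,0.003,0.68,0,0,0.01],[-0.017,0.003,0.68,0,0,0.01]]'
python3 - <<'E'
import plan
plan.plan([(.6082,-.352,.004,.827)])
E
```

```text
time: 11.8
tool_pos: [0.6089, -0.3541, 0.0174]
ee_rot: [3.137, -0.0, 0.826]
wrist_force: [0.3, -0.4, 1.3]
width: 0.0708
finger_force: 0.0
t 11.8 at [ 0.6089 -0.3541  0.0174] [ 3.137 -0.     0.826] w 0.0708
[0.005, -0.01, 0.067, 0.009, -0.001, -0.003] rows>= 1
```

```bash
H="python3 -m handwheel"
$H '[[0.005,-0.008,0.03,0.009,0,0],[0.005,-0.008,0.065,0.009,0,0],[0.005,-0.008,0.065,0.009,0,0],[0.005,-0.008,0.065,0.009,0,0]]'
$H '[[0,0,0,0,0,0],[0,0,0,0,0,0],[0,0,0,0,0,0],[0,0,0,0,0,0],[0,0,0,0,0,0],[0,0,0,0,0,0]]' 1
$H '[[0,0,-0.1,0,0,0],[0,0,-0.3,0,0,0],[0,0,-0.5,0,0,0],[0,0,-0.65,0,0,0],[0,0,-0.65,0,0,0],[0,0,-0.65,0,0,0],[0,0,-0.65,0,0,0]]'
python3 - <<'E'
from loc import *
import plan
RULE['lever']=lambda h,s,v:cv2.morphologyEx((((h>45)&(h<105)&(s>30))|(((s<15)|(v<110)))).astype(np.uint8),cv2.MORPH_CLOSE,np.ones((9,9)))
I=snap('c'); o=robot.get_obs()
a=cv2.resize(I['scene'][110:260,300:500],(800,600),interpolation=cv2.INTER_CUBIC)
cv2.imwrite('pics/c3.png',a[:,:,::-1])
z=o['tool_pos'][2]-.004
for cams in (('scene','top'),('scene',),('top',)): print(*fit('lever',I,(*o['tool_pos'][:2],-.74),z0=z,yaw=True,cams=cams))
plan.plan([(.5015,.133,.135,1.471)])
E
```

```text
time: 12.13
tool_pos: [0.6068, -0.3518, 0.0012]
ee_rot: [-3.137, 0.0, 0.825]
wrist_force: [0.5, -0.1, -0.8]
width: 0.0701
finger_force: 0.0
time: 12.63
tool_pos: [0.6067, -0.3518, 0.001]
ee_rot: [-3.136, 0.0, 0.825]
wrist_force: [0.0, 0.2, 0.7]
width: 0.0386
finger_force: 30.0
time: 13.22
tool_pos: [0.6065, -0.3517, 0.1287]
ee_rot: [-3.133, 0.001, 0.825]
wrist_force: [-0.5, 0.1, -3.6]
width: 0.0388
finger_force: 30.0
[ 0.5996 -0.3571 -0.7849] 0.425
[ 0.5968 -0.3447 -0.7341] 0.438
[ 0.6021 -0.3547 -0.7744] 0.407
t 13.32 at [ 0.6058 -0.3512  0.1268] [-3.13e+00  1.00e-03  8.25e-01] w 0.0387
[0.475, -0.675, -0.006, -0.007, -0.002, -0.411] rows>= 4
[0.608, -0.558, -0.009, -0.007, -0.002, -0.411] rows>= 4
[0.713, -0.415, -0.012, -0.007, -0.002, -0.411] rows>= 4
```

View pics/c3.png

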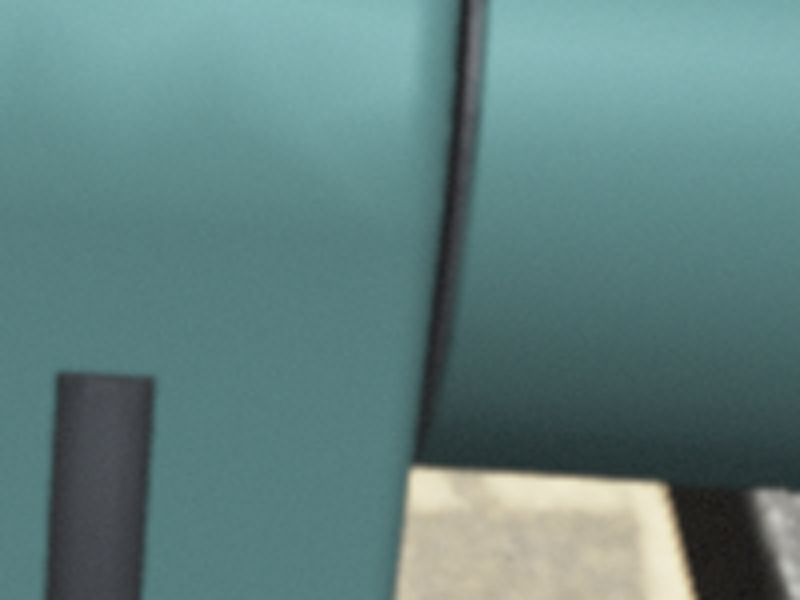

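```bash
H="python3 -m handwheel"
$H '[[0,0,-0.06,-0.005,0,0],[0,0,-0.12,-0.01,0,0],[0,0,-0.18,-0.01,0,0],[0,0,-0.18,-0.01,0,0]]'
$H '[[0.08,-0.11,0,0,0,-0.06],[0.2,-0.28,0,0,0,-0.18],[0.32,-0.45,0,0,0,-0.27],[0.42,-0.6,0,0,0,-0.36],[0.475,-0.675,0,0,0,-0.411],[0.475,-0.675,0,0,0,-0.411]]'
$H '[[0.1,-0.09,0,0,0,-0.06],[0.24,-0.22,0,0,0,-0.17],[0.38,-0.35,0,0,0,-0.26],[0.52,-0.48,0,0,0,-0.35],[0.608,-0.558,0,0,0,-0.411],[0.608,-0.558,0,0,0,-0.411]]'
$H '[[0.13,-0.07,0,0,0,-0.07],[0.3,-0.17,0,0,0,-0.18],[0.46,-0.27,0,0,0,-0.27],[0.6,-0.35,0,0,0,-0.36],[0.69,-0.4,0,0,0,-0.4],[0.713,-0.415,0,0,0,-0.411],[0.713,-0.415,0,0,0,-0.411],[0.713,-0.415,0,0,0,-0.411],[0.713,-0.415,0,0,0,-0.411],[0.713,-0.415,0,0,0,-0.411]]'
python3 -c "
import plan
plan.plan([(.5015,.133,.061,1.471)])"
```

```text
time: 13.65
tool_pos: [0.609, -0.3534, 0.1719]
ee_rot: [3.134, -0.001, 0.825]
wrist_force: [0.1, -0.3, -0.9]
width: 0.0388
finger_force: 30.0
time: 14.15
tool_pos: [0.5727, -0.1871, 0.1685]
ee_rot: [3.14, -0.001, 1.045]
wrist_force: [-0.3, 0.3, -2.1]
width: 0.0388
finger_force: 30.0
time: 14.65
tool_pos: [0.538, -0.0263, 0.1678]
ee_rot: [3.141, -0.001, 1.26]
wrist_force: [-0.7, -0.6, -1.2]
width: 0.0387
finger_force: 30.0
time: 15.48
tool_pos: [0.504, 0.1301, 0.1668]
ee_rot: [3.141, 0.001, 1.468]
wrist_force: [0.7, -0.1, -1.5]
width: 0.0389
finger_force: 30.0
t 15.48 at [0.504  0.1301 0.1668] [3.141e+00 1.000e-03 1.468e+00] w 0.0389
[0.014, -0.014, 0.529, 0.001, 0.002, -0.006] rows>= 3
```

```bash
H="python3 -m handwheel"
$H '[[0.014,-0.014,0.1,0,0,-0.006],[0.014,-0.014,0.25,0,0,-0.006],[0.014,-0.014,0.4,0,0,-0.006],[0.014,-0.014,0.5,0,0,-0.006],[0.014,-0.014,0.52,0,0,-0.006],[0.014,-0.014,0.52,0,0,-0.006],[0.014,-0.014,0.52,0,0,-0.006],[0.014,-0.014,0.52,0,0,-0.006]]'
python3 - <<'E'
from loc import *
import plan
RULE['lever']=lambda h,s,v:cv2.morphologyEx((((h>50)&(h<90)&(s>35))).astype(np.uint8),cv2.MORPH_CLOSE,np.ones((25,25)))
I=snap('d')
a=cv2.resize(I['top'][190:290,150:250],(400,400),interpolation=cv2.INTER_CUBIC); b=cv2.resize(I['scene'][240:340,120:270],(600,400),interpolation=cv2.INTER_CUBIC)
cv2.imwrite('pics/c4.png',np.hstack([a,b[:,:400]])[:,:,::-1])
plan.plan([(.5015,.133,.0575,1.471)])
E
```

```text
time: 16.15
tool_pos: [0.5027, 0.1346, 0.0651]
ee_rot: [3.137, -0.001, 1.473]
wrist_force: [-1.0, -0.1, -2.5]
width: 0.0386
finger_force: 30.0
t 16.25 at [0.5024 0.1348 0.065 ] [ 3.138e+00 -1.000e-03  1.473e+00] w 0.0387
[-0.009, -0.004, 0.037, 0.008, -0.001, 0.005] rows>= 1
```

View pics/c4.png

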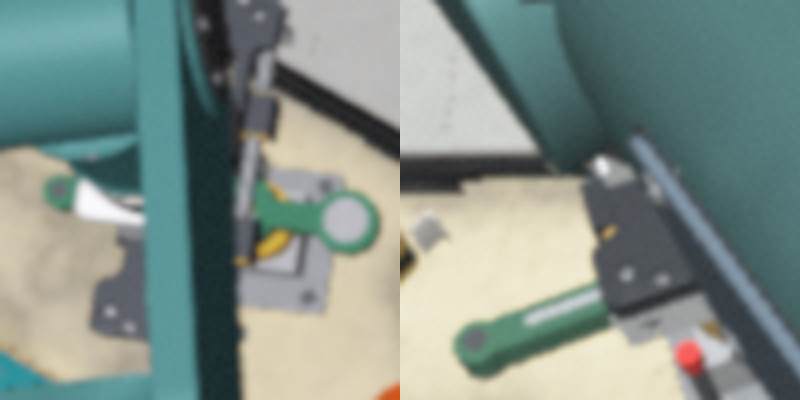

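```bash
H="python3 -m handwheel"
$H '[[-0.008,-0.004,0.015,0.004,0,0],[-0.008,-0.004,0.03,0.006,0,0],[-0.008,-0.004,0.035,0.006,0,0],[-0.008,-0.004,0.035,0.006,0,0],[-0.008,-0.004,0.035,0.006,0,0]]'
$H '[[0,0,0,0,0,0],[0,0,0,0,0,0]]'
```

```text
time: 16.67
tool_pos: [0.5005, 0.1331, 0.0569]
ee_rot: [-3.14, 0.0, 1.474]
wrist_force: [-1.8, -1.2, 5.0]
width: 0.0389
finger_force: 30.0
time: 16.83
tool_pos: [0.5005, 0.1331, 0.0569]
ee_rot: [-3.14, 0.0, 1.474]
wrist_force: [-1.0, -0.3, 5.4]
width: 0.0386
finger_force: 30.0
```

```bash
H="python3 -m handwheel"
$H '[[0,0,0,0,0,0],[0,0,0,0,0,0],[0,0,0,0,0,0],[0,0,0,0,0,0]]' -0.5
$H '[[0,0,-0.1,0,0,0],[0,0,-0.3,0,0,0],[0,0,-0.5,0,0,0],[0,0,-0.6,0,0,0],[0,0,-0.6,0,0,0],[0,0,-0.6,0,0,0]]'
python3 -c "
import plan
plan.plan([(.442,-.1765,.12,1.471),(.442,-.1765,.03,1.471)])"
```

```text
time: 17.17
tool_pos: [0.4999, 0.1332, 0.0553]
ee_rot: [-3.138, 0.0, 1.474]
wrist_force: [-0.3, -0.8, 0.9]
width: 0.0616
finger_force: 0.0
time: 17.67
tool_pos: [0.5012, 0.1333, 0.1768]
ee_rot: [-3.141, -0.0, 1.474]
wrist_force: [-0.2, -0.1, -0.2]
width: 0.0706
finger_force: 0.0
t 17.67 at [0.5012 0.1333 0.1768] [-3.141 -0.     1.474] w 0.0706
[-0.785, -0.072, 0.142, -0.0, -0.0, 0.003] rows>= 4
[-0.785, -0.071, 0.142, -0.0, -0.0, 0.003] rows>= 4
[0.0, -0.0, 0.45, 0.0, 0.0, 0.0] rows>= 3
```

```bash
H="python3 -m handwheel"
$H '[[-0.785,-0.072,0.142,0,0,0],[-0.785,-0.072,0.142,0,0,0],[-0.785,-0.072,0.142,0,0,0],[-0.785,-0.072,0.142,0,0,0],[-0.785,-0.072,0.142,0,0,0]]'
$H '[[-0.785,-0.071,0.142,0,0,0],[-0.785,-0.071,0.142,0,0,0],[-0.785,-0.071,0.142,0,0,0],[-0.785,-0.071,0.142,0,0,0],[-0.785,-0.071,0.3,0,0,0],[-0.785,-0.071,0.45,0,0,0],[-0.785,-0.071,0.5,0,0,0],[-0.785,-0.071,0.5,0,0,0],[-0.785,-0.071,0.5,0,0,0]]'
python3 - <<'E'
from loc import *
import plan
RULE['lever']=lambda h,s,v:cv2.morphologyEx((((h>50)&(h<90)&(s>35))).astype(np.uint8),cv2.MORPH_CLOSE,np.ones((25,25)))
I=snap('e')
a=cv2.resize(I['top'][190:290,150:250],(400,400),interpolation=cv2.INTER_CUBIC); b=cv2.resize(I['scene'][265:365,150:250],(400,400),interpolation=cv2.INTER_CUBIC)
cv2.imwrite('pics/c5.png',np.hstack([a,b])[:,:,::-1])
for cams in (('scene','top'),('scene',),('top',)): print(*fit('lever',I,(.502,.133,-.1),z0=.056,yaw=True,cams=cams),*fit('block',I,(.503,.133,-.1),yaw=True,cams=cams))
plan.plan([(.442,-.1765,.004,1.471)])
E
```

```text
time: 18.08
tool_pos: [0.4673, -0.0264, 0.1429]
ee_rot: [-3.13, 0.003, 1.467]
wrist_force: [0.2, -0.4, -0.8]
width: 0.0703
finger_force: 0.0
time: 18.83
tool_pos: [0.4405, -0.1756, 0.0466]
ee_rot: [-3.136, -0.001, 1.475]
wrist_force: [-0.5, 0.2, 0.7]
width: 0.0705
finger_force: 0.0
[ 0.5015  0.135  -0.0824] 0.225 [ 0.503   0.1331 -0.0978] 0.739
[ 0.4965  0.1392 -0.0958] 0.261 [0.5335 0.1319 0.2469] 0.853
[ 0.5028  0.1351 -0.0919] 0.145 [ 0.5029  0.1333 -0.0999] 0.598
t 18.93 at [ 0.4423 -0.1765  0.049 ] [-3.141e+00  1.000e-03  1.475e+00] w 0.0706
[0.0, -0.001, 0.225, -0.001, 0.003, 0.007] rows>= 2
```

View pics/c5.png

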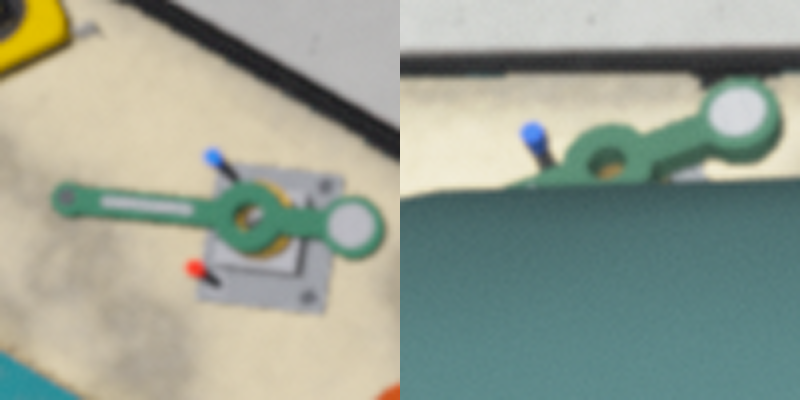

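```bash
H="python3 -m handwheel"
$H '[[0,0,0.08,0,0,0],[0,0,0.18,0,0,0],[0,0,0.228,0,0,0],[0,0,0.228,0,0,0],[0,0,0.228,0,0,0]]'
$H '[[0,0,0,0,0,0],[0,0,0,0,0,0],[0,0,0,0,0,0],[0,0,0,0,0,0],[0,0,0,0,0,0],[0,0,0,0,0,0]]' 1
$H '[[0,0,-0.15,0,0,0],[0,0,-0.4,0,0,0],[0,0,-0.65,0,0,0],[0,0,-0.65,0,0,0],[0,0,-0.65,0,0,0],[0,0,-0.65,0,0,0]]'
python3 -c "
import plan
plan.plan([(.5015,.133,.135,1.471)])"
```

```text
time: 19.35
tool_pos: [0.4414, -0.1766, 0.0028]
ee_rot: [-3.139, 0.001, 1.474]
wrist_force: [-0.5, -0.3, -0.2]
width: 0.0705
finger_force: 0.0
time: 19.85
tool_pos: [0.4413, -0.1768, 0.0026]
ee_rot: [-3.139, 0.001, 1.474]
wrist_force: [-0.5, -0.0, 3.0]
width: 0.0428
finger_force: 30.0
time: 20.35
tool_pos: [0.4417, -0.1768, 0.1326]
ee_rot: [-3.14, 0.001, 1.474]
wrist_force: [-0.1, 0.3, -1.8]
width: 0.0427
finger_force: 30.0
t 20.35 at [ 0.4417 -0.1768  0.1326] [-3.140e+00  1.000e-03  1.474e+00] w 0.0427
[0.785, 0.074, -0.007, -0.001, 0.001, 0.003] rows>= 4
[0.785, 0.073, -0.007, -0.001, 0.001, 0.003] rows>= 4
```

```bash
H="python3 -m handwheel"
$H '[[0.12,0.01,0,0,0,0],[0.3,0.028,0,0,0,0],[0.48,0.045,0,0,0,0],[0.66,0.062,0,0,0,0],[0.785,0.074,0,0,0,0],[0.785,0.074,0,0,0,0]]'
$H '[[0.12,0.01,0,0,0,0],[0.3,0.028,0,0,0,0],[0.48,0.045,0,0,0,0],[0.66,0.062,0,0,0,0],[0.785,0.073,0,0,0,0],[0.785,0.073,0.1,0,0,0],[0.785,0.073,0.2,0,0,0],[0.785,0.073,0.25,0,0,0],[0.785,0.073,0.25,0,0,0],[0.785,0.073,0.25,0,0,0]]'
$H '[[0,0,0,0,0,0],[0,0,0,0,0,0]]'
python3 -c "
import plan
plan.plan([(.5015,.133,.0768,1.471)])"
```

```text
time: 20.85
tool_pos: [0.4696, -0.0174, 0.1285]
ee_rot: [-3.132, -0.002, 1.479]
wrist_force: [-0.5, 0.4, -0.1]
width: 0.043
finger_force: 30.0
time: 21.68
tool_pos: [0.4997, 0.1322, 0.0799]
ee_rot: [-3.135, 0.002, 1.473]
wrist_force: [0.2, 0.1, -0.6]
width: 0.0432
finger_force: 30.0
time: 21.85
tool_pos: [0.5012, 0.1326, 0.0823]
ee_rot: [-3.139, 0.0, 1.473]
wrist_force: [-0.1, 0.3, -0.2]
width: 0.0428
finger_force: 30.0
t 21.85 at [0.5012 0.1326 0.0823] [-3.139  0.     1.473] w 0.0428
[0.002, 0.001, 0.028, -0.004, 0.001, 0.004] rows>= 1
```

```bash
H="python3 -m handwheel"
$H '[[0.001,0.001,0.01,0,0,0],[0.001,0.001,0.02,0,0,0],[0.001,0.001,0.026,0,0,0],[0.001,0.001,0.028,0,0,0],[0.001,0.001,0.028,0,0,0],[0.001,0.001,0.028,0,0,0]]'
$H '[[0,0,0,0,0,0],[0,0,0,0,0,0],[0,0,0,0,0,0],[0,0,0,0,0,0]]' -0.5
$H '[[0,0,-0.15,0,0,0],[0,0,-0.35,0,0,0],[0,0,-0.55,0,0,0],[0,0,-0.55,0,0,0],[0,0,-0.55,0,0,0]]'
python3 -c "
import plan
plan.plan([(.6035,-.1175,.185,1.471)])"
```

```text
time: 22.35
tool_pos: [0.501, 0.1333, 0.0762]
ee_rot: [-3.139, 0.0, 1.474]
wrist_force: [-0.0, -0.7, -0.8]
width: 0.0431
finger_force: 30.0
time: 22.68
tool_pos: [0.5011, 0.1333, 0.0763]
ee_rot: [-3.139, 0.0, 1.474]
wrist_force: [-0.2, -0.0, 0.4]
width: 0.0662
finger_force: 0.0
time: 23.1
tool_pos: [0.5033, 0.1336, 0.1899]
ee_rot: [3.137, -0.001, 1.474]
wrist_force: [0.5, -0.3, -0.7]
width: 0.0706
finger_force: 0.0
t 23.1 at [0.5033 0.1336 0.1899] [ 3.137e+00 -1.000e-03  1.474e+00] w 0.0706
[-0.601, 0.31, 0.013, 0.004, -0.001, 0.003] rows>= 4
[-0.6, 0.311, 0.012, 0.004, -0.001, 0.003] rows>= 4
```

```bash
H="python3 -m handwheel"
$H '[[-0.601,0.31,0,0,0,0],[-0.601,0.31,0,0,0,0],[-0.601,0.31,0,0,0,0],[-0.601,0.31,0,0,0,0],[-0.601,0.31,0,0,0,0]]' -0.2
$H '[[-0.6,0.311,0,0,0,0],[-0.6,0.311,0,0,0,0],[-0.6,0.311,0,0,0,0],[-0.6,0.311,0,0,0,0],[-0.6,0.311,0,0,0,0],[-0.6,0.311,0,0,0,0],[-0.6,0.311,0,0,0,0],[-0.6,0.311,0,0,0,0]]'
python3 - <<'E'
from loc import *
import plan
I=snap('f')
b=cv2.resize(I['scene'][265:365,150:250],(400,400),interpolation=cv2.INTER_CUBIC);a=cv2.resize(I['top'][190:290,150:250],(400,400),interpolation=cv2.INTER_CUBIC)
cv2.imwrite('pics/c6.png',np.hstack([a,b])[:,:,::-1])
for cams in (('scene','top'),('scene',),('top',)): print(*fit('thin',I,(.502,.133,0),z0=.074,cams=cams))
plan.plan([(.6035,-.1175,.0925,1.471)])
E
```

```text
time: 23.52
tool_pos: [0.5511, 0.005, 0.1834]
ee_rot: [-3.134, 0.001, 1.469]
wrist_force: [-0.3, 0.1, 0.7]
width: 0.0561
finger_force: 0.0
time: 24.18
tool_pos: [0.6012, -0.1155, 0.186]
ee_rot: [-3.138, -0.0, 1.476]
wrist_force: [0.1, 0.5, -0.1]
width: 0.0562
finger_force: 0.0Traceback (most recent call last):
  File "<stdin>", line 6, in <module>
  File "loc.py", line 34, in fit
    cs=cv2.findContours(mk,cv2.RETR_EXTERNAL,cv2.CHAIN_APPROX_NONE)[0]; cs=[max(cs,key=cv2.contourArea)]
                                                                            ~~~^^^^^^^^^^^^^^^^^^^^^^^^
ValueError: max() iterable argument is empty
```

View pics/c6.png

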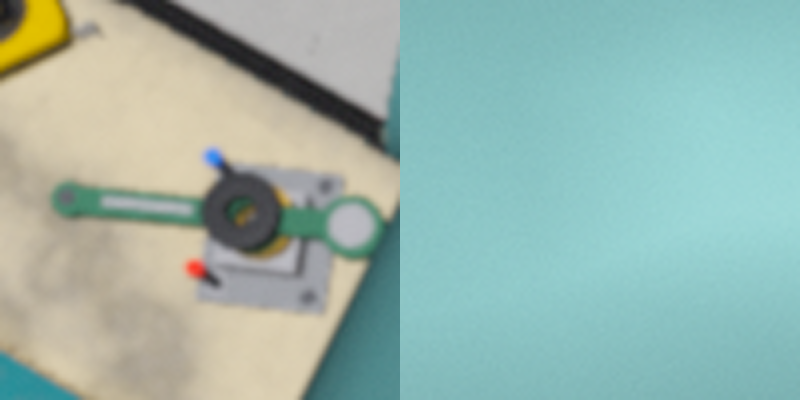

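```bash
python3 - <<'E'
from loc import *
import plan
I=snap('g')
print(*fit('thin',I,(.502,.133,0),z0=.074,cams=('top',)))
plan.plan([(.6035,-.1175,.0925,1.471)])
E
```

```text
[0.5012 0.1336 0.    ] 0.107
t 24.38 at [ 0.6016 -0.1166  0.1863] [-3.139  0.     1.475] w 0.0562
[-0.003, 0.011, 0.469, -0.005, 0.001, 0.008] rows>= 3
```

```bash
H="python3 -m handwheel"
$H '[[-0.003,0.015,0.15,-0.003,0,0],[-0.003,0.015,0.3,-0.003,0,0],[-0.003,0.015,0.43,-0.003,0,0],[-0.003,0.015,0.465,-0.003,0,0],[-0.003,0.015,0.465,-0.003,0,0],[-0.003,0.015,0.465,-0.003,0,0]]'
$H '[[0,0,0,0,0,0],[0,0,0,0,0,0],[0,0,0,0,0,0],[0,0,0,0,0,0],[0,0,0,0,0,0],[0,0,0,0,0,0],[0,0,0,0,0,0]]' 1
```

```text
time: 24.88
tool_pos: [0.6047, -0.1186, 0.0937]
ee_rot: [-3.141, 0.001, 1.474]
wrist_force: [0.3, -0.3, 0.4]
width: 0.0565
finger_force: 0.0
time: 25.47
tool_pos: [0.6047, -0.1188, 0.0934]
ee_rot: [-3.141, 0.001, 1.474]
wrist_force: [-0.5, 0.9, 2.3]
width: 0.0211
finger_force: 30.0
```

```bash
H="python3 -m handwheel"
$H '[[0,0,-0.08,0,0,0],[0,0,-0.2,0,0,0],[0,0,-0.34,0,0,0],[0,0,-0.48,0,0,0],[0,0,-0.52,0,0,0],[0,0,-0.52,0,0,0],[0,0,-0.52,0,0,0]]'
python3 - <<'E'
from loc import *
import plan
I=snap('h'); o=robot.get_obs()
z=o['tool_pos'][2]-.0854
for c in ('scene','top'):
    try: print(c,*fit('pin',I,(*o['tool_pos'][:2],0),z0=z,cams=(c,)))
    except Exception as e: print(c,'occluded')
plan.plan([(.5025,.133,.19,1.471)])
E
```

```text
time: 26.05
tool_pos: [0.6043, -0.1186, 0.1959]
ee_rot: [-3.139, 0.0, 1.474]
wrist_force: [-0.1, -0.3, -1.6]
width: 0.021
finger_force: 30.0
scene [ 0.6085 -0.1195  0.    ] 0.698
top occluded
t 26.15 at [ 0.6033 -0.1184  0.1939] [-3.135 -0.     1.474] w 0.021
[0.601, -0.312, 0.012, -0.006, -0.0, 0.003] rows>= 4
[0.601, -0.313, 0.011, -0.006, -0.0, 0.003] rows>= 4
```

```bash
H="python3 -m handwheel"
$H '[[0.09,-0.05,0,0,0,0],[0.22,-0.115,0,0,0,0],[0.36,-0.19,0,0,0,0],[0.5,-0.26,0,0,0,0],[0.601,-0.315,0,0,0,0],[0.601,-0.315,0,0,0,0]]'
$H '[[0.09,-0.05,0,0,0,0],[0.22,-0.115,0,0,0,0],[0.36,-0.19,0,0,0,0],[0.5,-0.26,0,0,0,0],[0.601,-0.315,0,0,0,0],[0.601,-0.315,0,0,0,0],[0.601,-0.315,0,0,0,0],[0.601,-0.315,0,0,0,0],[0.601,-0.315,0,0,0,0]]'
python3 - <<'E'
from loc import *
import plan
I=snap('i'); o=robot.get_obs()
z=o['tool_pos'][2]-.0854
for c in ('scene','top'):
    try: print(c,*fit('pin',I,(*o['tool_pos'][:2],0),z0=z,cams=(c,)))
    except Exception as e: print(c,'occluded')
    g=cv2.cvtColor(I[c],cv2.COLOR_RGB2GRAY)
    print(c,[viewer_uv for viewer_uv in proj(viewer.calibration(c),[o['tool_pos']]).round(0).tolist()])
a=I['top'][180:300,140:260]; b=I['scene'][210:360,130:280]
cv2.imwrite('pics/c7.png',np.hstack([cv2.resize(x,(400,400),interpolation=cv2.INTER_CUBIC) for x in(a,b)])[:,:,::-1])
plan.plan([(.5025,.133,.17,1.471),(.5025,.133,.095,1.471)])
E
```

```text
time: 26.65
tool_pos: [0.5509, 0.011, 0.1948]
ee_rot: [-3.135, -0.002, 1.478]
wrist_force: [0.8, -0.7, -1.1]
width: 0.0208
finger_force: 30.0
time: 27.4
tool_pos: [0.5027, 0.1315, 0.196]
ee_rot: [-3.139, 0.001, 1.472]
wrist_force: [-0.2, -0.6, -0.6]
width: 0.021
finger_force: 30.0
scene [0.5105 0.1339 0.    ] 0.999
scene [[183.0, 262.0]]
top [0.5005 0.1166 0.    ] 0.854
top [[199.0, 231.0]]
t 27.5 at [0.5028 0.1316 0.1965] [-3.139e+00  1.000e-03  1.472e+00] w 0.0212
[0.007, -0.002, 0.132, -0.004, 0.002, 0.002] rows>= 1
[0.0, -0.0, 0.375, 0.0, 0.0, 0.0] rows>= 2
```

```bash
H="python3 -m handwheel"
$H '[[0.007,-0.002,0.05,0,0,0],[0.007,-0.002,0.1,0,0,0],[0.007,-0.002,0.13,0,0,0],[0.007,-0.002,0.14,0,0,0],[0.007,-0.002,0.16,0,0,0],[0.007,-0.002,0.18,0,0,0],[0.007,-0.002,0.2,0,0,0],[0.007,-0.002,0.2,0,0,0],[0.007,-0.002,0.2,0,0,0]]'
```

```text
time: 28.25
tool_pos: [0.5019, 0.1342, 0.1568]
ee_rot: [-3.14, 0.001, 1.474]
wrist_force: [-0.5, 0.4, -1.3]
width: 0.0212
finger_force: 30.0
```

Nose about 17 mm into the stack with no force. Continue.

```bash
H="python3 -m handwheel"
$H '[[0,0,0.02,0,0,0],[0,0,0.04,0,0,0],[0,0,0.06,0,0,0],[0,0,0.08,0,0,0],[0,0,0.08,0,0,0],[0,0,0.08,0,0,0]]'
$H '[[0,0,0.02,0,0,0],[0,0,0.04,0,0,0],[0,0,0.06,0,0,0],[0,0,0.06,0,0,0],[0,0,0.06,0,0,0]]'
```

```text
time: 28.75
tool_pos: [0.5015, 0.134, 0.1402]
ee_rot: [-3.139, 0.001, 1.474]
wrist_force: [-0.3, -1.2, -0.8]
width: 0.0211
finger_force: 30.0
time: 29.17
tool_pos: [0.502, 0.1341, 0.1284]
ee_rot: [-3.14, 0.001, 1.474]
wrist_force: [0.4, -1.5, -1.5]
width: 0.0211
finger_force: 30.0
```

```bash
H="python3 -m handwheel"
$H '[[0,0,0.02,0,0,0],[0,0,0.04,0,0,0],[0,0,0.06,0,0,0],[0,0,0.06,0,0,0],[0,0,0.06,0,0,0]]'
$H '[[0,0,0.015,0,0,0],[0,0,0.03,0,0,0],[0,0,0.045,0,0,0],[0,0,0.05,0,0,0],[0,0,0.05,0,0,0],[0,0,0.05,0,0,0]]'
```

```text
time: 29.58
tool_pos: [0.5019, 0.1343, 0.1164]
ee_rot: [-3.14, 0.0, 1.474]
wrist_force: [0.3, -0.9, -1.5]
width: 0.0206
finger_force: 30.0
time: 30.08
tool_pos: [0.5019, 0.1342, 0.1066]
ee_rot: [-3.14, 0.001, 1.474]
wrist_force: [0.2, -1.4, -1.0]
width: 0.0213
finger_force: 30.0
```

```bash
H="python3 -m handwheel"
$H '[[0,0,0.015,0,0,0],[0,0,0.03,0,0,0],[0,0,0.045,0,0,0],[0,0,0.05,0,0,0],[0,0,0.05,0,0,0]]'
$H '[[0,0,0.004,0,0,0],[0,0,0.008,0,0,0],[0,0,0.01,0,0,0],[0,0,0.01,0,0,0]]'
```

```text
time: 30.5
tool_pos: [0.5019, 0.1341, 0.0964]
ee_rot: [-3.14, 0.001, 1.474]
wrist_force: [0.4, -1.8, -2.2]
width: 0.0204
finger_force: 30.0
time: 30.83
tool_pos: [0.502, 0.1342, 0.0955]
ee_rot: [-3.14, 0.0, 1.474]
wrist_force: [-0.6, -2.1, 2.4]
width: 0.0209
finger_force: 30.0
```

```bash
H="python3 -m handwheel"
$H '[[0,0,0.004,0,0,0],[0,0,0.006,0,0,0],[0,0,0.006,0,0,0]]'
$H '[[0,0,0,0,0,0],[0,0,0,0,0,0],[0,0,0,0,0,0],[0,0,0,0,0,0]]' -0.2
$H '[[0,0,-0.1,0,0,0],[0,0,-0.25,0,0,0],[0,0,-0.4,0,0,0],[0,0,-0.4,0,0,0],[0.2,0,-0.4,0,0,0],[0.42,0,-0.4,0,0,0],[0.42,0,-0.4,0,0,0],[0.42,0,-0.4,0,0,0],[0.42,0,-0.4,0,0,0]]'
python3 - <<'E'
from loc import *
import plan
I=snap('j')
a=I['top'][180:300,140:260]; b=I['scene'][250:370,130:250]
cv2.imwrite('pics/c8.png',np.hstack([cv2.resize(x,(400,400),interpolation=cv2.INTER_CUBIC) for x in(a,b)])[:,:,::-1])
for c in ('scene','top'):
    try: print(c,*fit('pin',I,(.502,.1335,0),z0=.01,cams=(c,)))
    except Exception as e: print(c,'occluded')
plan.plan([(.5105,.218,.06,1.471)])
E
```

```text
time: 31.08
tool_pos: [0.5021, 0.1342, 0.0954]
ee_rot: [-3.141, 0.0, 1.474]
wrist_force: [-3.0, -2.7, 6.9]
width: 0.0209
finger_force: 30.0
time: 31.42
tool_pos: [0.5018, 0.1346, 0.0933]
ee_rot: [-3.139, -0.0, 1.474]
wrist_force: [0.0, -0.9, 0.4]
width: 0.0441
finger_force: 0.0
time: 32.17
tool_pos: [0.5098, 0.2178, 0.1727]
ee_rot: [-3.139, 0.002, 1.475]
wrist_force: [-0.6, 0.6, 0.0]
width: 0.0564
finger_force: 0.0
scene occluded
top [0.5029 0.1351 0.    ] 0.093
t 32.27 at [0.51   0.2169 0.1732] [-3.139e+00  1.000e-03  1.473e+00] w 0.0563
[0.006, 0.003, 0.566, -0.004, 0.002, 0.003] rows>= 3
```

View pics/c8.png

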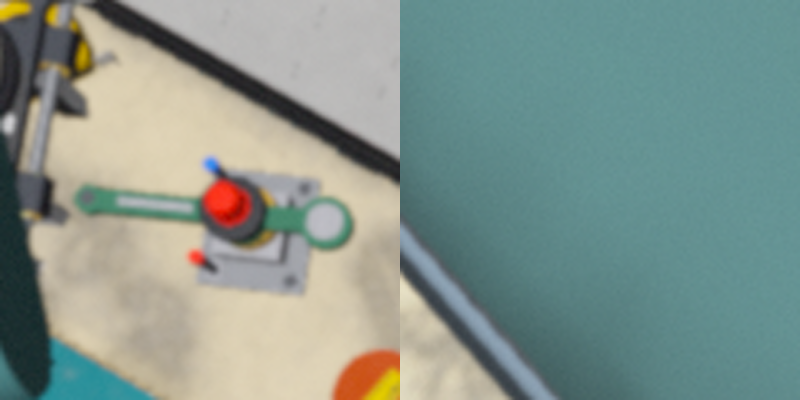

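```bash
H="python3 -m handwheel"
$H '[[0.006,0.003,0.12,0,0,0],[0.006,0.003,0.27,0,0,0],[0.006,0.003,0.42,0,0,0],[0.006,0.003,0.54,0,0,0],[0.006,0.003,0.566,0,0,0],[0.006,0.003,0.566,0,0,0],[0.006,0.003,0.566,0,0,0]]' 0.15
$H '[[0,0,0,0,0,0],[0,0,0,0,0,0]]' 0.43
python3 - <<'E'
import plan,numpy as np
from bench import robot
o=robot.get_obs(); R=plan.down(o['ee_rot'][2]); p=np.array(o['tool_pos'])
c=np.array([.502,.134]); print(p,o['width'],o['wrist_force'],o['finger_force'], 'r',np.hypot(*(p[:2]-c)),'ang',np.arctan2(p[1]-c[1],p[0]-c[0])-np.pi/2)
for sgn in (1,-1):
  for ph in (.1,.2,.3,.4,.5,.55,.6,.64,.68):
    th=-.1+sgn*ph; q=np.r_[c+.085*np.array([-np.sin(th),np.cos(th)]),.06]
    s=R.inv().apply(q-p)/.2; w=(R.inv()*plan.down(1.471+sgn*ph)).as_rotvec()/np.radians(30); print(sgn*ph,np.r_[s[:2],w[2]].round(3).tolist())
E
```

```text
time: 32.85
tool_pos: [0.5115, 0.2184, 0.0616]
ee_rot: [-3.141, -0.0, 1.473]
wrist_force: [0.5, -0.2, 0.6]
width: 0.0401
finger_force: 0.0
time: 33.02
tool_pos: [0.5124, 0.2192, 0.063]
ee_rot: [3.139, -0.001, 1.473]
wrist_force: [-0.4, -0.4, 0.8]
width: 0.0298
finger_force: 0.0
[0.51235854 0.21920778 0.06301274] 0.029779954805086304 [-0.41524128 -0.42856646  0.79954772] 0.0 r 0.08583510842880508 ang -0.1209743566842143
0.1 [-0.006, -0.051, -0.186]
0.2 [-0.012, -0.093, -0.377]
0.3 [-0.023, -0.135, -0.568]
0.4 [-0.037, -0.175, -0.759]
0.5 [-0.056, -0.213, -0.95]
0.55 [-0.066, -0.231, -1.046]
0.6 [-0.078, -0.249, -1.141]
0.64 [-0.087, -0.263, -1.218]
0.68 [-0.098, -0.276, -1.294]
-0.1 [-0.006, 0.033, 0.196]
-0.2 [-0.013, 0.075, 0.387]
-0.3 [-0.023, 0.117, 0.578]
-0.4 [-0.038, 0.156, 0.769]
-0.5 [-0.057, 0.195, 0.96]
-0.55 [-0.067, 0.213, 1.055]
-0.6 [-0.079, 0.231, 1.151]
-0.64 [-0.089, 0.245, 1.227]
-0.68 [-0.099, 0.258, 1.303]
```

```bash
H="python3 -m handwheel"
$H '[[-0.003,-0.025,0,0,0,-0.09],[-0.006,-0.051,0,0,0,-0.186],[-0.009,-0.072,0,0,0,-0.28],[-0.012,-0.093,0,0,0,-0.377],[-0.023,-0.135,0,0,0,-0.568],[-0.037,-0.175,0,0,0,-0.759],[-0.056,-0.213,0,0,0,-0.95],[-0.056,-0.213,0,0,0,-0.95],[-0.056,-0.213,0,0,0,-0.95],[-0.056,-0.213,0,0,0,-0.95]]'
python3 - <<'E'
import numpy as np
from bench import robot
import plan
o=robot.get_obs(); R=plan.down(o['ee_rot'][2]); p=np.array(o['tool_pos']); c=np.array([.502,.134])
print('ang rel block',np.arctan2(p[1]-c[1],p[0]-c[0])-np.pi/2+.1, p,o['ee_rot'])
for ph in (.54,.57,.6,.63,.66,.69):
    th=-.1+ph; q=np.r_[c+.085*np.array([-np.sin(th),np.cos(th)]),.062]
    s=R.inv().apply(q-p)/.2; w=(R.inv()*plan.down(1.471+ph)).as_rotvec()/np.radians(30); print(ph,np.r_[s,w[2]].round(3).tolist())
E
```

```text
time: 33.85
tool_pos: [0.4682, 0.2122, 0.0616]
ee_rot: [3.141, -0.0, 1.969]
wrist_force: [-0.1, 0.7, -0.3]
width: 0.0269
finger_force: 0.0
ang rel block 0.5078542405101273 [0.46819949 0.21222698 0.06162462] [ 3.14088007e+00 -1.94840401e-04  1.96900412e+00]
0.54 [-0.001, -0.014, -0.002, -0.08]
0.57 [-0.002, -0.026, -0.002, -0.138]
0.6 [-0.003, -0.039, -0.002, -0.195]
0.63 [-0.005, -0.052, -0.002, -0.252]
0.66 [-0.007, -0.064, -0.002, -0.309]
0.69 [-0.009, -0.077, -0.002, -0.367]
```

```bash
H="python3 -m handwheel"
$H '[[-0.001,-0.014,0,0,0,-0.08],[-0.002,-0.026,0,0,0,-0.138],[-0.003,-0.039,0,0,0,-0.195],[-0.003,-0.039,0,0,0,-0.195]]'
$H '[[-0.001,-0.006,0,0,0,-0.03],[-0.002,-0.012,0,0,0,-0.057],[-0.002,-0.012,0,0,0,-0.057]]'
```

```text
time: 34.18
tool_pos: [0.4608, 0.2084, 0.061]
ee_rot: [-3.141, -0.0, 2.072]
wrist_force: [-0.4, -1.0, 0.9]
width: 0.027
finger_force: 0.0
time: 34.43
tool_pos: [0.4589, 0.2072, 0.0609]
ee_rot: [-3.141, -0.001, 2.103]
wrist_force: [0.4, 1.5, 0.3]
width: 0.0269
finger_force: 0.6
```

```bash
H="python3 -m handwheel"
$H '[[0,-0.005,0,0,0,0],[0,-0.005,0,0,0,0],[0,-0.005,0,0,0,0]]'
$H '[[0,-0.005,0,0,0,0],[0,-0.005,0,0,0,0],[0,-0.005,0,0,0,0]]'
$H '[[0,-0.005,0,0,0,0],[0,-0.005,0,0,0,0],[0,-0.005,0,0,0,0]]'
```

```text
time: 34.68
tool_pos: [0.4577, 0.2064, 0.0608]
ee_rot: [-3.141, -0.001, 2.103]
wrist_force: [0.4, 0.9, 0.2]
width: 0.0265
finger_force: 0.6
time: 34.93
tool_pos: [0.4566, 0.2058, 0.0606]
ee_rot: [-3.14, -0.0, 2.103]
wrist_force: [0.3, -0.2, 0.2]
width: 0.027
finger_force: 0.6
time: 35.18
tool_pos: [0.4557, 0.2053, 0.0606]
ee_rot: [-3.14, -0.001, 2.103]
wrist_force: [1.1, 0.9, 0.2]
width: 0.0269
finger_force: 0.6
```

```bash
H="python3 -m handwheel"
$H '[[0,-0.005,0,0,0,0],[0,-0.01,0,0,0,0],[0,-0.01,0,0,0,0],[0,-0.01,0,0,0,0]]'
python3 - <<'E'
from loc import *
RULE['lever']=lambda h,s,v:cv2.morphologyEx((((h>50)&(h<90)&(s>35))).astype(np.uint8),cv2.MORPH_CLOSE,np.ones((25,25)))
I=snap('k'); cv2.imwrite('pics/k.png',I['top'][180:300,120:260,::-1])
for y in (.3,.45,.55): print(*fit('lever',I,(.502,.134,y),z0=.056,yaw=True,cams=('top',)))
M['cw']=[(circ(18,0,-58),0,18)]; RULE['cw']=RULE['lever']
# counterweight blob centre
h=cv2.cvtColor(cv2.resize(I['top'],None,fx=4,fy=4,interpolation=cv2.INTER_CUBIC),cv2.COLOR_RGB2HSV).astype(int)
from scipy.optimize import minimize_scalar
m=RULE['lever'](h[...,0],h[...,1],h[...,2])
c=viewer.calibration('top')
for y in np.arange(.2,.7,.05):
    r=render(c,M['cw'],(.502,.134,y),.056,m.shape); print(round(y,2),round((r&m).sum()/r.sum(),3))
o=robot.get_obs(); print(o['wrist_force'],o['joint_torque'])
E
```

```text
time: 35.52
tool_pos: [0.4541, 0.2047, 0.0607]
ee_rot: [-3.141, -0.001, 2.103]
wrist_force: [1.1, 3.4, -0.3]
width: 0.0267
finger_force: 1.6
[0.5111 0.1379 0.4188] 0.811
[0.5069 0.1343 0.546 ] 0.701
[0.506  0.1329 0.5869] 0.699
0.2 0.187
0.25 0.219
0.3 0.25
0.35 0.279
0.4 0.31
0.45 0.344
0.5 0.393
0.55 0.471
0.6 0.546
0.65 0.564
[ 1.50137777  3.16555843 -0.57374963] [ -1.49112985 -30.24214625 -26.93446219  -1.01265013   0.92607614
   0.05708265]
```

```bash
H="python3 -m handwheel"
$H '[[0,-0.006,0,0,0,0],[0,-0.006,0,0,0,0],[0,-0.006,0,0,0,0]]'
python3 - <<'E'
from loc import *
I={'top':cv2.imread('pics/top_k.png')[:,:,::-1],'scene':cv2.imread('pics/scene_k.png')[:,:,::-1]}
c=viewer.calibration('top')
for y in (.35,.45,.55):
    t=np.array([-np.sin(y),np.cos(y)]); 
    print(y,'cw',proj(c,[[*(np.array([.502,.134])-.058*t),.074]]).round(1),'tip',proj(c,[[*(np.array([.502,.134])+.1*t),.074]]).round(1))
# grey disc of counterweight: low saturation blob surrounded by green
h=cv2.cvtColor(I['top'],cv2.COLOR_RGB2HSV)
for v in range(244,276,2): print(v,''.join('G' if 50<a[0]<92 and a[1]>50 else 'w' if a[1]<22 and a[2]>150 else 'd' if a[2]<90 else 'R' if (a[0]<8 and a[1]>120) else '.' for a in h[v,170:260]))
for v in range(212,244,2): print(v,''.join('G' if 50<a[0]<92 and a[1]>50 else 'w' if a[1]<22 and a[2]>150 else 'd' if a[2]<90 else 'R' if (a[0]<8 and a[1]>120) else '.' for a in h[v,170:260]))
E
```

```text
time: 35.87
tool_pos: [0.4531, 0.2038, 0.0607]
ee_rot: [-3.14, -0.001, 2.103]
wrist_force: [0.9, 4.3, 0.1]
width: 0.0269
finger_force: 1.7
0.35 cw [[236.  234.9]] tip [[166.9 258.1]]
0.45 cw [[235.1 232.5]] tip [[168.3 262.3]]
0.55 cw [[234.  230.2]] tip [[170.2 266.3]]
244 d.............................dd..RRRRRRRR..ddddG..........wwwwww.........................
246 d...........................GGGddd...R...ddddddGd.........wwwwww..........................
248 d..w........................GGGGdddddddddddddddd..........wwwwww..........................
250 d..ww.................G.wwww.GGGGGddddddddddd........ww...wwwwww..........................
252 .wwwww............G..wwww.GGGGGG..www...............ww...wwwwww...........................
254 wwwwwww........G.wwww..GGG.RRR..wwwwwwww........wwwwww...wwwwww...........................
256 wwwwwww....dd.wwww.GGGGG..RRRRR.wwwwwwwwwwwwwwwwwwwwww...wwwwww...........................
258 wwwwwww.....dd..GGGGG......RRRR...wwwwwwww..............wwwwwww...........................
260 wwwwwww......ddGGG..............dd..wwwwwwwwwwwwwwwwwwwwwwwwww...
[... 1510 characters left out ...]
..GwwwwwwwwwwwGGG....dddddddddddddd
230 ..............................w.........................GG.wwwwwwwww.GG.........dddddddddd
232 ............................................wwwwwww.GGGGGGG.wwwwwww.GGG..............ddddd
234 d...............................RRRRRRRR..dd....GGGGGGGGGGGGGG..GGGGGG...................d
236 dd............................RRRRRRRRRRRRR.dddGGGGGGGGGGGGGGGGGGGG.......................
238 ..d...........................RRRRRRRRRRRRRR.dddGGGGGGGGG..w..............................
240 d.dd..........................RRRRRRRRRRRRRR.dddGGGGG..w...wwwwww.........................
242 ...............................RRRRRRRRRRRRR.ddddd....ww...wwwwww.........................
```

```bash
cat > arc.py <<'E'
import plan,sys,numpy as np
from bench import robot
o=robot.get_obs(); p=np.array(o['tool_pos']); R=plan.down(o['ee_rot'][2]); c=np.array([.502,.134])
print(p.round(4),o['ee_rot'][2],'phi',np.arctan2(p[1]-c[1],p[0]-c[0])-np.pi/2+.1)
for ph in map(float,sys.argv[1:]):
    th=-.1+ph; q=np.r_[c+.085*np.array([-np.sin(th),np.cos(th)]),.061]
    s=R.inv().apply(q-p)/.2; w=(R.inv()*plan.down(1.471+np.clip(ph,-.6,.6))).as_rotvec()/np.radians(30); print(ph,np.r_[s,w[2]].round(3).tolist())
E
python3 arc.py .6 .5 .4 .3 .2 .1
```

```text
[0.4531 0.2038 0.0607] 2.103189615832931 phi 0.7115393804355076
0.6 [-0.0, 0.047, -0.001, 0.061]
0.5 [-0.004, 0.09, -0.001, 0.252]
0.4 [-0.011, 0.132, -0.001, 0.443]
0.3 [-0.023, 0.172, -0.001, 0.634]
0.2 [-0.039, 0.212, -0.001, 0.825]
0.1 [-0.059, 0.249, -0.001, 1.016]
```

```bash
H="python3 -m handwheel"
$H '[[0,0.02,0,0,0,0.02],[0,0.047,0,0,0,0.061],[-0.004,0.09,0,0,0,0.252],[-0.011,0.132,0,0,0,0.443],[-0.023,0.172,0,0,0,0.634],[-0.039,0.212,0,0,0,0.825],[-0.058,0.249,0,0,0,1.0],[-0.058,0.249,0,0,0,1.0],[-0.058,0.249,0,0,0,1.0]]'
python3 arc.py 0 -.1 -.2 -.3 -.4 -.45
```

```text
time: 36.62
tool_pos: [0.5017, 0.2183, 0.0599]
ee_rot: [-3.138, 0.002, 1.581]
wrist_force: [-0.8, 0.4, -0.4]
width: 0.0265
finger_force: 0.0
[0.5017 0.2183 0.0599] 1.58079646462757 phi 0.10351824592716877
0.0 [0.001, 0.044, -0.005, 0.21]
-0.1 [-0.006, 0.086, -0.005, 0.401]
-0.2 [-0.017, 0.127, -0.005, 0.592]
-0.3 [-0.032, 0.167, -0.005, 0.783]
-0.4 [-0.05, 0.205, -0.005, 0.974]
-0.45 [-0.061, 0.223, -0.005, 1.069]
```

```bash
H="python3 -m handwheel"
$H '[[0.001,0.022,0,0,0,0.1],[0.001,0.044,0,0,0,0.21],[-0.006,0.086,0,0,0,0.401],[-0.017,0.127,0,0,0,0.592],[-0.032,0.167,0,0,0,0.783],[-0.05,0.205,0,0,0,0.974],[-0.05,0.205,0,0,0,0.974],[-0.05,0.205,0,0,0,0.974]]'
python3 arc.py -.45 -.5 -.54 -.57 -.6 -.63 -.66
```

```text
time: 37.28
tool_pos: [0.5424, 0.2089, 0.0602]
ee_rot: [-3.14, 0.002, 1.073]
wrist_force: [0.1, -0.6, -0.3]
width: 0.0265
finger_force: 0.0
[0.5424 0.2089 0.0602] 1.0725924118641075 phi -0.3946905154830048
-0.45 [-0.001, 0.023, -0.004, 0.099]
-0.5 [-0.003, 0.045, -0.004, 0.194]
-0.54 [-0.005, 0.062, -0.004, 0.27]
-0.57 [-0.007, 0.074, -0.004, 0.328]
-0.6 [-0.009, 0.087, -0.004, 0.385]
-0.63 [-0.012, 0.099, -0.004, 0.385]
-0.66 [-0.015, 0.111, -0.004, 0.385]
```

```bash
H="python3 -m handwheel"
$H '[[-0.001,0.023,0,0,0,0.099],[-0.003,0.045,0,0,0,0.194],[-0.005,0.062,0,0,0,0.27],[-0.007,0.074,0,0,0,0.328],[-0.009,0.087,0,0,0,0.385],[-0.009,0.087,0,0,0,0.385],[-0.009,0.087,0,0,0,0.385]]'
$H '[[0,0.006,0,0,0,0],[-0.002,0.012,0,0,0,0],[-0.002,0.012,0,0,0,0],[-0.002,0.012,0,0,0,0]]'
$H '[[0,0.006,0,0,0,0],[0,0.006,0,0,0,0],[0,0.006,0,0,0,0]]'
```

```text
time: 37.87
tool_pos: [0.5566, 0.1995, 0.0604]
ee_rot: [-3.14, 0.002, 0.871]
wrist_force: [-0.8, 0.2, -0.1]
width: 0.0266
finger_force: 0.3
time: 38.2
tool_pos: [0.5587, 0.1977, 0.0604]
ee_rot: [-3.14, 0.001, 0.869]
wrist_force: [-0.2, 1.8, 0.1]
width: 0.027
finger_force: 0.7
time: 38.45
tool_pos: [0.5599, 0.1968, 0.0605]
ee_rot: [-3.14, 0.001, 0.868]
wrist_force: [-1.3, 2.0, 1.0]
width: 0.0268
finger_force: 0.8
```

```bash
H="python3 -m handwheel"
$H '[[0,0.006,0,0,0,0],[0,0.006,0,0,0,0],[0,0.006,0,0,0,0]]'
$H '[[0,0.006,0,0,0,0],[0,0.006,0,0,0,0],[0,0.006,0,0,0,0]]'
python3 - <<'E'
from loc import *
I=snap('l'); c=viewer.calibration('top')
for y in (-.55,-.65,-.75):
    t=np.array([-np.sin(y),np.cos(y)]); 
    print(y,'cw',proj(c,[[*(np.array([.502,.134])-.058*t),.074]]).round(1),'tip',proj(c,[[*(np.array([.502,.134])+.1*t),.074]]).round(1))
h=cv2.cvtColor(I['top'],cv2.COLOR_RGB2HSV)
for v in range(204,272,2): print(v,''.join('G' if 50<a[0]<92 and a[1]>50 else 'w' if a[1]<22 and a[2]>150 else 'd' if a[2]<90 else 'R' if (a[0]<8 and a[1]>120) else 'B' if 105<a[0]<125 and a[1]>90 else '.' for a in h[v,170:250]))
E
```

```text
time: 38.7
tool_pos: [0.5608, 0.1963, 0.0605]
ee_rot: [-3.14, 0.001, 0.868]
wrist_force: [-0.7, 2.9, 0.2]
width: 0.0268
finger_force: 1.4
time: 38.95
tool_pos: [0.5616, 0.1956, 0.0604]
ee_rot: [-3.14, 0.001, 0.868]
wrist_force: [-0.9, 3.7, -0.6]
width: 0.0268
finger_force: 1.9
-0.55 cw [[232.6 257.3]] tip [[173.8 219.7]]
-0.65 cw [[231.  259.4]] tip [[176.6 216.1]]
-0.75 cw [[229.2 261.4]] tip [[179.7 212.8]]
204 GGddddd...dd........ddddd...........dddddddddddd..wwwwwwwwwwwwwwwwwwwwwwwwwwwwww
206 ddGdGdGdd..........dddd................dddddddddddd..wwwwwwwwwwwwwwwwwwwwwwwwwww
208 GddGddGG....wwww...ddd.....................dddddddddddd..wwwwwwwwwwwwwwwwwwwwwww
210 dddddGGGG.wwwww...............................dddddddddddd..wwwwwwwwwwwwwwwwwwww
212 GGGGGGdd.www......................................dddddddddddd..wwwwwwwwwwwwwwww
214 GGddGGdd...GGG.......................................dddddddddddd..wwwwwwwwwwwww
216 GddGGdGGGGGGGGGG.........................................dddddddddddd..wwwwwwwww
218 GGGGdGdGGGGGGGG.GG..........................................dddddddddddd..wwwwww
220 ddG
[... 1502 characters left out ...]
G.w.................
256 GGGGGGddGGGGd..............RRRR.wwwwwwwwwwwwwww.GGGGGGG..ww..GG.................
258 G.GGGGdGGdGGd..............RRRR...wwwwwwww.w.....GGGG.wwwwwwww.GG...............
260 GG..dGdGGGGdd....................d..wwwwwwwwwwwww.GG.wwwwwwwwww.GG..............
262 ..G.GdGGGGGGG................wwwwwwwwwwwwwwwwwwww.GG.wwwwwwwwwwGGG..............
264 GGGGG.GdGGGGG................wwwwwwwwwwwwwwwwwwwwwGGGwwwwwwwww.GGG..............
266 G..G..GdGGGGd.............................wwwwwwwww.GG..www..GGGG...............
268 GGG.GGGdGddGd..........................................GGGGGGG..................
270 dGGGGGGGGdGd....................................................................
```

```bash
python3 arc.py -.6 -.5 -.4 -.3 -.2 -.1
```

```text
[0.5616 0.1955 0.0604] 0.8679954017995555 phi -0.6693207244281242
-0.6 [-0.002, -0.03, -0.003, -0.006]
-0.5 [-0.005, -0.072, -0.003, -0.197]
-0.4 [-0.011, -0.114, -0.003, -0.388]
-0.3 [-0.022, -0.155, -0.003, -0.579]
-0.2 [-0.036, -0.195, -0.003, -0.77]
-0.1 [-0.055, -0.233, -0.003, -0.961]
```

```bash
H="python3 -m handwheel"
$H '[[-0.002,-0.03,0,0,0,-0.006],[-0.005,-0.072,0,0,0,-0.197],[-0.011,-0.114,0,0,0,-0.388],[-0.022,-0.155,0,0,0,-0.579],[-0.036,-0.195,0,0,0,-0.77],[-0.055,-0.233,0,0,0,-0.961],[-0.055,-0.233,0,0,0,-0.961],[-0.055,-0.233,0,0,0,-0.961]]'
python3 arc.py -.05 0
```

```text
time: 39.72
tool_pos: [0.5191, 0.2161, 0.0607]
ee_rot: [-3.142, 0.002, 1.369]
wrist_force: [0.3, -0.9, -0.9]
width: 0.027
finger_force: 0.0
[0.5191 0.2161 0.0607] 1.3688798755286893 phi -0.10593518906381391
-0.05 [0.005, -0.024, -0.001, -0.1]
0.0 [0.004, -0.045, -0.001, -0.195]
```

```bash
H="python3 -m handwheel"
$H '[[0.003,-0.012,0,0,0,-0.05],[0.003,-0.024,0,0,0,-0.1],[0.004,-0.035,0,0,0,-0.15],[0.004,-0.045,0,0,0,-0.195],[0.004,-0.045,0,0,0,-0.195],[0.004,-0.045,0,0,0,-0.195],[0.004,-0.045,0,0,0,-0.195]]'
python3 arc.py 0
$H '[[0,0,0,0,0,0],[0,0,0,0,0,0],[0,0,0,0,0,0],[0,0,0,0,0,0]]' 1
```

```text
time: 40.3
tool_pos: [0.5104, 0.2195, 0.0605]
ee_rot: [-3.14, 0.0, 1.473]
wrist_force: [-0.2, 0.8, 0.2]
width: 0.0266
finger_force: 0.0
[0.5104 0.2195 0.0605] 1.473019322057698 phi 0.002490182424045889
0.0 [-0.004, 0.001, -0.002, 0.004]
time: 40.63
tool_pos: [0.5103, 0.2195, 0.0605]
ee_rot: [-3.14, 0.0, 1.473]
wrist_force: [-0.3, 0.3, -0.2]
width: 0.0156
finger_force: 29.8
```

Centred with no side load. Release, rise and back off for a clear check.

```bash
H="python3 -m handwheel"
$H '[[0,0,0,0,0,0],[0,0,0,0,0,0],[0,0,0,0,0,0],[0,0,0,0,0,0]]' 0.2
$H '[[0,0,-0.08,0,0,0],[0,0,-0.2,0,0,0],[0,0,-0.4,0,0,0],[0,0,-0.6,0,0,0],[0,0,-0.8,0,0,0],[0,0,-0.8,0,0,0],[0.3,0,-0.8,0,0,0],[0.6,0,-0.8,0,0,0],[0.6,0,-0.8,0,0,0],[0.6,0,-0.8,0,0,0]]'
python3 - <<'E'
from loc import *
RULE['lever']=lambda h,s,v:cv2.morphologyEx((((h>50)&(h<90)&(s>35))|((h<8)&(s>120))).astype(np.uint8),cv2.MORPH_CLOSE,np.ones((25,25)))
I=snap('m'); c=viewer.calibration('top')
for y in (-.0,-.1,-.2):
    t=np.array([-np.sin(y),np.cos(y)]); 
    print(y,'cw',proj(c,[[*(np.array([.502,.134])-.058*t),.074]]).round(1),'tip',proj(c,[[*(np.array([.502,.134])+.1*t),.074]]).round(1))
h=cv2.cvtColor(I['top'],cv2.COLOR_RGB2HSV)
for v in range(222,268,2): print(v,''.join('G' if 50<a[0]<92 and a[1]>50 else 'w' if a[1]<22 and a[2]>150 else 'd' if a[2]<90 else 'R' if (a[0]<8 and a[1]>120) else 'B' if 105<a[0]<125 and a[1]>90 else '.' for a in h[v,155:250]))
for n,g in (('tape',(.468,-.049,0)),('tin',(.3833,.0372,0))):
    print(n,*fit(n,I,g,cams=('top',)))
print('pin',*fit('pin',I,(.502,.134,0),z0=.01,cams=('top',)))
a=cv2.imread('pics/top0.png')[215:245,290:325].astype(int);b=cv2.imread('pics/top_m.png')[215:245,290:325].astype(int); print('scriber diff',abs(a-b).mean())
E
```

```text
time: 40.97
tool_pos: [0.5103, 0.2195, 0.0605]
ee_rot: [-3.14, 0.0, 1.473]
wrist_force: [-0.2, 0.3, -0.0]
width: 0.0365
finger_force: 0.0
time: 41.8
tool_pos: [0.5215, 0.3446, 0.2186]
ee_rot: [-3.138, -0.002, 1.479]
wrist_force: [-0.5, -0.7, -0.1]
width: 0.0378
finger_force: 0.0
-0.0 cw [[237.2 243.7]] tip [[165.3 242.6]]
-0.1 cw [[236.9 246.3]] tip [[165.9 238.2]]
-0.2 cw [[236.4 248.9]] tip [[166.9 233.8]]
222 ..................................................................................ddddddddddddd
224 ......................................................................................ddddddddd
226 ...............................................www......................................ddddddd
228 .............................................w.BBB.........................................dddd
230 .............................................w.BBBB............................................
232 ................................................w.ddd.....wwwwwwwwwww..........................
234 .................................................RRRRR.ddd...wwwwwwwwwwwwwww..www...
[... 1045 characters left out ...]
............RRRRR..ww....wwwwwwwwwwwwwww...wwwwww.................
258 ..........................................RRRRR..wwwwww.................wwwww..................
260 ...............................................dd..wwwwwwwwwwwwwwwwwwwwwwwwww..................
262 ............................................wwwwwwwwwwwwwwwwwwwwwwwwwww...www..................
264 ............................................wwwwwwwwwwwwwwwwwwwwwwwwww.....ww..................
266 .........................................................wwwwwwwwwwwwww..www...................
tape [ 0.4685 -0.0486  0.    ] 0.085
tin [0.3834 0.0372 0.    ] 0.104
pin [0.5028 0.1369 0.    ] 0.073
scriber diff 0.839047619047619
```

```bash
python3 - <<'E'
from loc import *
I={n:cv2.imread(f'pics/{n}_m.png')[:,:,::-1] for n in('scene','top')}
for z in (.004,.007,.01,.013,.016,.02):
    try: print(z,'both',*fit('pin',I,(.5025,.135,0),z0=z),'scene',*fit('pin',I,(.5025,.135,0),z0=z,cams=('scene',)),'top',*fit('pin',I,(.5025,.135,0),z0=z,cams=('top',)))
    except Exception as e: print('occl',e)
E
```

```text
occl max() iterable argument is empty
occl max() iterable argument is empty
occl max() iterable argument is empty
occl max() iterable argument is empty
occl max() iterable argument is empty
occl max() iterable argument is empty
```

```bash
python3 -c "
import plan
plan.plan([(.2,.48,.22,2.5)])"
```

```text
t 41.9 at [0.5219 0.3398 0.2193] [-3.139e+00  2.000e-03  1.475e+00] w 0.0378
[0.272, -0.834, 0.0, -0.003, 0.0, -0.978] rows>= 5
[0.646, -0.594, -0.001, -0.003, 0.0, -0.978] rows>= 5
```

```bash
H="python3 -m handwheel"
$H '[[0.272,-0.834,0,0,0,-0.978],[0.272,-0.834,0,0,0,-0.978],[0.272,-0.834,0,0,0,-0.978],[0.272,-0.834,0,0,0,-0.978],[0.272,-0.834,0,0,0,-0.978]]'
$H '[[0.646,-0.594,0,0,0,-0.978],[0.646,-0.594,0,0,0,-0.978],[0.646,-0.594,0,0,0,-0.978],[0.646,-0.594,0,0,0,-0.978],[0.646,-0.594,0,0,0,-0.978],[0.646,-0.594,0,0,0,-0.978],[0.646,-0.594,0,0,0,-0.978],[0.646,-0.594,0,0,0,-0.978]]'
python3 - <<'E'
from loc import *
I=snap('n')
for z in (.004,.007,.01,.013,.016,.02):
    try: print(z,'both',*fit('pin',I,(.5025,.135,0),z0=z),'scene',*fit('pin',I,(.5025,.135,0),z0=z,cams=('scene',)),'top',*fit('pin',I,(.5025,.135,0),z0=z,cams=('top',)))
    except Exception as e: print('occl',e)
print('lever',*fit('lever',I,(.502,.134,-.1),z0=.056,yaw=True))
h=cv2.cvtColor(I['scene'],cv2.COLOR_RGB2HSV)
for v in range(270,350,2): print(v,''.join('G' if 50<a[0]<92 and a[1]>50 else 'Y' if 14<a[0]<30 and a[1]>80 else 'w' if a[1]<22 and a[2]>110 else 'd' if a[2]<80 else 'R' if ((a[0]<8 or a[0]>172) and a[1]>120) else 'B' if 105<a[0]<125 and a[1]>90 else '.' for a in h[v,150:250]))
E
```

```text
time: 42.32
tool_pos: [0.3571, 0.4099, 0.2217]
ee_rot: [-3.14, -0.003, 1.993]
wrist_force: [0.1, 1.1, 0.1]
width: 0.0378
finger_force: 0.0
time: 42.98
tool_pos: [0.2026, 0.4789, 0.221]
ee_rot: [-3.141, -0.0, 2.494]
wrist_force: [0.3, 0.3, 0.2]
width: 0.0379
finger_force: 0.0
0.004 both [0.5046 0.1369 0.    ] 0.121 scene [0.5062 0.1357 0.    ] 0.086 top [0.5039 0.1381 0.    ] 0.079
0.007 both [0.5034 0.1367 0.    ] 0.101 scene [0.5045 0.136  0.    ] 0.092 top [0.5033 0.1375 0.    ] 0.076
0.01 both [0.5028 0.1363 0.    ] 0.091 scene [0.5025 0.1359 0.    ] 0.096 top [0.5028 0.1366 0.    ] 0.07
0.013 both [0.5016 0.1362 0.    ] 0.104 scene [0.5002 0.136  0.    ] 0.102 top [0.5022 0.1359 0.    ] 0.066
0.016 both [0.501  0.1355 0.    ] 0.139 scene [0.4988 0.1359 0.    ] 0.109 top [0.5016 0.1352 0.    ] 0.062
0.02 both [0.5004 0.1348 0.    ] 0.188 scene [0.4955 0.1361 0.    ] 0.117 top [0.5009 0.1343 0.    ] 0.061
lever [ 0.503   0.1355 -0.119 ] 0.528
270 wwwwwwwwwwwwwwwwwwwwwwwwwwwwwwwwwwwwwwwwwwwwwwwwwwwwwwwwwwwwwwwwwwwwwwwwwwwwwwwwwwwwwwwwwwwwwwwwwwww
272 wwwwwwwwwwwwwwwwwwwwwwwwwwwwwwww
[... 3358 characters left out ...]
..........wwww.ddd.wwwwwwwwwwwwwwwwwwwwwwwwwwwwwwwwwwwww..............
338 .........................................wwww.ddd.wwwwwwwwwwwwwwwwwwwwwwwwwwwwwww...................
340 .........................................wwwww.dd.wwwwwwwwwwwwwwwwwwwwwwwwww........................
342 ..........................................wwwww.dd.wwwwwwwwwwwwwwwwwwww.............................
344 ...........................................wwwwwwwwwwwwwwwwwwwwwww..................................
346 ...........................................wwwwwwwwwwwwwwwwww.......................................
348 ............................................wwwwwwwwwwww............................................
```

```bash
python3 -c "
from bench import robot
print(robot.close_job())"
```

```text
the job is handed in; nothing more can be done
None
```

The lever is dry-fitted and handed in at about 43 s: the stack is seated, the pin head measures home in both cameras, and I rocked the tip to the red stop, then the blue. It now rests about midway, to within roughly 0.01 rad, with the gripper clear. The tape roll, the grease tin and the scriber stand show no movement in the top camera.

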